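# Tip the nuts and threaded reducers into the tub, stand the cup in its row, close the tub

## Robot

A 7-joint arm with a two-finger parallel gripper is mounted at the origin on a cart in front of the work surface, level with it; the furniture and walls round the work are solid. World frame = base frame: x ahead of the robot, y to its left, z up, the work surface at z = 0. Lengths are in m, angles in rad, forces in N, time in s.
With the tool pointing down it reaches from about 0.4 to 0.85 m from the base axis. Payload 10.4 kg.
Tool frame: the origin (TCP) lies midway between the tips of the shut fingers; the grasp point (between the pads) lies 19 mm behind it; z points along the fingers, y is the line along which they close (so a half turn about z gives the same grasp; the last joint's range is limited). The gripper opens to 85 mm and grips with 20 to 120 N. Pads are 22 mm wide; open, the fingers measure 114 mm over their backs; the gripper's body (76 mm by 85 mm) begins 54 mm behind the grasp point. The pads swing forward as they close: fully open they stand 13 mm farther back than shut.
Start: joints at [1.217, 0.332, -0.065, 1.46, 0.022, 1.35, -0.088], TCP at [0.203, -0.591, 0.231] pointing down, gripper open.
Joint ranges: [-2.6, 2.6], [-0.5, 2.12], [-1.47, 1.34], [0.16, 2.42], [-1.27, 4.41], [0.06, 2.06], [-2.6, 2.6]. Speed limits (rad/s): [2.22, 2.22, 2.79, 2.79, 3.14, 3.14, 3.14].

## Interface

Orientations are given as a rotation vector (axis times angle).
In Python, from cell import bot, vision, nets gives the robot as it stands. The module is installed in compiled form; this text tells all that it offers.
- The arm moves only by the tool step_arm, never from a script. Its argument "deltas" is a list of rows, each an object of numbers: "ax", "ay", "az": the turn, a rotation vector about the tool's x, y, z in rad; "x", "y", "z": the shift along the tool's x, y, z in cm; "grip": the closure, from 0 (fully open) to 1 (shut). A call has 1 to 12 rows; each row is the pose to reach, as a shift and turn from the pose commanded when the call began, along the tool's axes at that moment; what a row does not reach only later rows make up. A row lasts 1/10 s, in which the tool goes at most 50 mm and 8.59 degrees, less where a joint would pass 70% of its speed; a pose out of reach is approached as far as the arm can. A call with a gripper value outside its range is refused whole. The fingers move at their own pace and stop on an object; the grip force is fixed at half the most. Time passes only in rows, so rows that repeat a pose let the fingers close. It gives the time, the measured TCP pose, the force, the opening and the grip force at its end, in the units of the state.
- bot.get_state(): the state, without advancing time (a new reading comes with each control period).
- vision.read_camera(name): name is "side" or "top" or "wrist"; returns a dict with "color" (384x512x3 uint8, red, green, blue), "fovy" (degrees; the focal length in pixels is half the picture's height over the tangent of half this angle, whatever the lens; pixels are square), "cx", "cy" (the principal point, pixels), "extrinsics" (4x4, takes a point from world to camera coordinates). Camera axes: x right, y up, looking along -z (the intrinsics and any distortion apply to the point x, -y, -z); pixel columns grow to the right and rows downward; lengths in m; the calibration is good to about 2 mm. A picture is of the moment at which its call begins. There is no depth.
- bot.finish_job(): hands the job in; it is judged then, once.
Trained networks look in a picture, given as the dict that the camera call returned (one of the last four; its "shot" number tells which), for a name from the list of things; names that differ only in an ending like _2 or _b are one class to them, and where a whole thing is asked for, a point or a joint stands for the part that bears it (a point fixed in the world has none). Each returns a list of dicts, best first, with "p" (0 to 1); they miss things now and then, are a little off and sometimes report something else, mostly with a low value. They report only what shows in the picture. A call takes as long as a camera call.
- nets.outline_of(picture, query): "region" (384x512 bool, what is visible of it).
- nets.landmark_of(picture, query): "centre" ([x, y, z] in m, in the coordinates of the camera as it stood for that picture, good to about 4 mm: a listed point, or the origin of a listed thing).
The state is a dict: "time": time; "q": joint angles; "joint_vel": joint speeds; "effort": joint torques, N m; "tool_pos": TCP position; "tool_rot": TCP orientation; "ft_force": force on the tool from outside, world axes, zero at the start; "ft_torque": the same for the moment, N m; "opening": opening from 0.0 (shut) to 1.0 (fully open); "gripper_force": force on a finger pad.
Only numpy, scipy, OpenCV 4.12 (cv2) and the standard library are available. Lean on these libraries where they do the work, as an engineer would, in place of code of your own. Each camera call takes 0.05 s, during which the arm holds its last target. There are 200 camera calls.

## Task

Pick up the cup that holds the nuts and threaded reducers and pour all six of them into the open round tub. Then stand the empty cup upright in the free place of the row on the low stand, centred on the round rubber pad, and after that put the lid on the tub so that it sits flat and closed. Leave the two cups already in the row standing where they are, the tub upright, and the spanner, tape and brush undisturbed.

Things in the scene. Friction and masses are not known exactly. Their poses are not given: they have to be found in the camera images.
- cup: the filled cup, standing on the bench left of the tub: plain, almost straight-sided steel cup, 66 mm outside diameter (68 at the rim), 90 mm tall, 3 mm wall, inner floor 5 mm up, no handle; origin at the centre of its underside, z up through its mouth. Weighs about 160 g empty and 400 g filled
- cup_mouth (a point): centre of the filled cup's mouth, 90 mm above its underside
- piece_0: one of the four lower pieces in the cup: plain hexagon nut, 24 x 28 mm, 13 mm thick; origin at the centre of its flat hexagonal underside, z up through it as it starts. Weighs about 30 g
- piece_1: one of the four lower pieces in the cup: plain hexagon nut, 24 x 28 mm, 13 mm thick; origin at the centre of its flat hexagonal underside, z up through it as it starts. Weighs about 30 g
- piece_2: one of the four lower pieces in the cup: plain hexagon nut, 24 x 28 mm, 13 mm thick; origin at the centre of its flat hexagonal underside, z up through it as it starts. Weighs about 30 g
- piece_3: one of the four lower pieces in the cup: plain hexagon nut, 24 x 28 mm, 13 mm thick; origin at the centre of its flat hexagonal underside, z up through it as it starts. Weighs about 30 g
- piece_4: one of the two top pieces in the cup: threaded reducer, hexagon 22 x 25 mm with a 14 mm threaded stub, 34 mm tall; origin at the centre of its flat hexagonal underside, z up through it as it starts. Weighs about 60 g
- piece_5: one of the two top pieces in the cup: threaded reducer, hexagon 22 x 25 mm with a 14 mm threaded stub, 34 mm tall; origin at the centre of its flat hexagonal underside, z up through it as it starts. Weighs about 60 g
- tub: the open round aluminium tub, 140 mm outside diameter, 75 mm tall, 4 mm wall (132 mm inside), inner floor 5 mm up, loose, about 0.8 kg; origin at the centre of its underside, z up
- tub_rim (a point): centre of the tub's mouth, level with its rim, 75 mm above the bench
- lid: the tub's round lid, lying right way up left of the tub, 0.22 kg: flange 145 mm diameter, 5 mm thick, underside 8 mm above the origin; below it a boss 120 mm diameter (112 at the bottom) that drops inside the tub's rim; on top a black knob 26 mm diameter, 24 to 48 mm above the origin. Origin: centre of the boss's underside, z up. Seated, it is 67 mm above the tub's underside
- lid_knob (a point): middle of the lid's knob, 36 mm above the lid's origin
- stand: low fixed plywood stand for a row of three cups, 110 mm deep (x) by 350 mm long (y), top 18 mm above the bench, with an aluminium rail along its far edge 16 mm above the top and 8 mm thick; origin at the centre of its underside, the row runs along its y axis through the origin, places 130 mm apart
- pad: round black rubber pad fixed on the stand at the free place of the row (either end or the middle), 76 mm diameter, 2 mm thick; origin at the centre of its underside, on the stand's top
- cup_b: one of the two empty cups standing in the row on the stand: plain, almost straight-sided steel cup, 66 mm outside diameter (68 at the rim), 90 mm tall, 3 mm wall, inner floor 5 mm up, no handle; origin at the centre of its underside, z up through its mouth. 
- cup_c: the other empty cup standing in the row: plain, almost straight-sided steel cup, 66 mm outside diameter (68 at the rim), 90 mm tall, 3 mm wall, inner floor 5 mm up, no handle; origin at the centre of its underside, z up through its mouth. 
- spanner: open-ended spanner lying on the bench in front of the stand, 198 mm long (its y), 37 mm wide, 6 mm thick; origin at the centre of its underside
- tape: roll of black insulating tape lying flat on the bench, 55 mm diameter, 19 mm tall; origin at the centre of its underside
- brush: flat paint brush lying on the bench, 158 mm long (its y), 24 mm wide, 10 mm thick; origin at the centre of its underside

How it is judged:
On the way, in this order (a step that is already met when the one before it is completed fails the run):
1. the cup is lifted upright off the bench with all six pieces in it (height (world z) of cup above 0.03 m and angle between cup's own z axis and vertical below 0.6 rad and horizontal distance between each of piece_0, piece_1, piece_2, piece_3, piece_4, piece_5 and cup below 0.035 m and z of each of piece_0, piece_1, piece_2, piece_3, piece_4, piece_5 in the frame of cup below 0.09 m), for 0.1 s.
2. all six pieces lie in the tub, poured from the raised cup (horizontal distance between each of piece_0, piece_1, piece_2, piece_3, piece_4, piece_5 and tub below 0.068 m and z of each of piece_0, piece_1, piece_2, piece_3, piece_4, piece_5 in the frame of tub below 0.065 m and height (world z) of cup_mouth above 0.08 m and contact force between the fingers and cup above 0.5 N), for 0.1 s.
3. the empty cup stands upright on the pad in the row, released (z of cup in the frame of pad between -0.001 and 0.006 m and horizontal distance between cup and pad below 0.02 m and angle between cup's own z axis and vertical below 0.08 rad and contact force between the fingers and cup below 0.1 N), for 0.2 s.
4. the lid sits flat on the tub (horizontal distance between lid and tub below 0.01 m and z of lid in the frame of tub between 0.063 and 0.071 m and angle between lid's own z axis and vertical below 0.08 rad), for 0.2 s.
At the end, for the whole second after the job is handed in: All six pieces lie in the upright tub; the empty cup stands upright (within 5 degrees) on the pad, centred within 20 mm; the lid sits flat on the tub's rim (within 5 degrees and 4 mm in height), centred within 10 mm; cup, lid and tub are at rest (all of step 4 and horizontal distance between each of piece_0, piece_1, piece_2, piece_3, piece_4, piece_5 and tub below 0.068 m and z of each of piece_0, piece_1, piece_2, piece_3, piece_4, piece_5 in the frame of tub below 0.065 m and z of cup in the frame of pad between -0.001 and 0.006 m and horizontal distance between cup and pad below 0.02 m and angle between each of cup, tub's own z axis and vertical below 0.08 rad and linear speed of each of cup, lid, tub below 0.02 m/s); the robot touches nothing.
It fails at once if one of the two cups already in the row is moved more than 20 mm or tipped over (distance of any of cup_b, cup_c from where it was at the start of the episode above 0.02 m or angle between any of cup_b, cup_c's own z axis and vertical above 0.5 rad).
It fails at once if the spanner, tape or brush is moved more than 30 mm (distance of any of spanner, tape, brush from where it was at the start of the episode above 0.03 m).
It fails at once if the tub is tipped over (angle between tub's own z axis and vertical above 0.5 rad).
It also fails if it takes over 72 s, if anything falls off the work surface, if the arm or the gripper's body presses on something with over 40 N, if the wrist force passes 120 N, or if a joint passes its speed limit or range.

## Working session

There is one attempt and no reset: what is moved stays moved. The work goes in short steps, Python scripts to look and compute and a tool call to move; the robot and the scene stay as the last step left them, time stands still between calls to the robot, and variables do not carry over. Pictures are saved under pics/ and viewed, at most 10 in all, crops included, and the job is handed in when it is done.

Besides the shell and the picture viewer there is one more tool, called after "Emit:" as name(argument=value, ...) on one line, values as JSON. step_arm: Moves the arm, as the interface text tells. Its arguments: {"type":"object","properties":{"deltas":{"type":"array"}},"required":["deltas"]}

```bash
mkdir -p pics
cat > h.py <<'E'
from cell import bot, vision, nets
import numpy as np, cv2
from scipy.spatial.transform import Rotation as R
np.set_printoptions(precision=4,suppress=True)
def shot(n,save=None):
    p=vision.read_camera(n)
    if save: cv2.imwrite('pics/'+save,p['color'][:,:,::-1])
    return p
def world(p,c):
    T=np.linalg.inv(p['extrinsics']); return T[:3,:3]@np.array(c)+T[:3,3]
def find(p,names,k=1):
    for n in names:
        for r in nets.landmark_of(p,n)[:k]: print(n,world(p,r['centre']),round(r['p'],2))
def rel(pos,rot=None):
    """shift (cm) and turn in tool axes from current pose to world goal"""
    s=bot.get_state(); A=R.from_rotvec(s['tool_rot'])
    print('shift',A.inv().apply(np.array(pos)-s['tool_pos'])*100, 'turn',None if rot is None else (A.inv()*rot).as_rotvec())
E
python3 - <<'E'
from h import *
s=bot.get_state(); print(s['time'],s['tool_pos'],R.from_rotvec(s['tool_rot']).as_matrix(),s['opening'])
N=['cup','tub','lid','lid_knob','stand','pad','spanner','tape','brush']
for c in ['top','side']:
    p=shot(c,c+'0.png'); print(c,p['cx'],p['cy'],p['fovy'],p['extrinsics'], [k for k in p]); find(p,N,3)
E
```

```text
0.0 [ 0.2028 -0.5908  0.2305] [[ 0.9458  0.3248 -0.0006]
 [ 0.3248 -0.9458  0.0013]
 [-0.0001 -0.0015 -1.    ]] 1.0026576086487926
top 253.33860966894997 194.71926499985588 55.54644089148619 [[-0.0182 -0.9994 -0.0298  0.016 ]
 [ 0.9975 -0.0201  0.0673 -0.4464]
 [-0.0679 -0.0285  0.9973 -1.0999]
 [ 0.      0.      0.      1.    ]] ['color', 'fovy', 'cx', 'cy', 'extrinsics', 'shot']
cup [ 0.4846 -0.2771  0.0188] 0.97
cup [ 0.4786 -0.1426  0.0199] 0.79
cup [0.4879 0.2085 0.002 ] 0.76
tub [0.4807 0.0458 0.0031] 0.91
lid [0.4822 0.3753 0.0024] 0.91
lid_knob [0.4776 0.3762 0.0313] 0.55
stand [ 0.4851 -0.2729 -0.0048] 0.55
stand [0.4773 0.2172 0.0311] 0.24
pad [ 0.4905 -0.4034  0.0203] 0.91
spanner [ 0.3691 -0.1915 -0.005 ] 0.83
tape [ 0.3747 -0.0419 -0.0016] 0.65
brush [ 0.379   0.1374 -0.0033] 0.5
brush [ 0.369  -0.1935 -0.0036] 0.3
side 252.28815241668983 191.17534246362234 56.802201779909645 [[-0.9063 -0.4226 -0.0062  0.4043]
 [ 0.2724 -0.5952  0.756  -0.1925]
 [-0.3232  0.6835  0.6545 -1.0163]
 [ 0.      0.      0.      1.    ]] ['color', 'fovy', 'cx', 'cy', 'extrinsics', 'shot']
cup [ 0.4871 -0.2705  0.0183] 0.73
cup [ 0.4782 -0.1424  0.0234] 0.72
cup [0.4931 0.2095 0.0011] 0.62
tub [0.482  0.0536 0.0016] 0.57
lid [0.4809 0.3764 0.0004] 0.63
lid_knob [0.4839 0.3732 0.0397] 0.69
stand [ 0.4911 -0.2708  0.002 ] 0.65
pad [ 0.4948 -0.3965  0.0212] 0.43
spanner [ 0.3705 -0.189  -0.0005] 0.49
spanner [0.4954 0.2114 0.0018] 0.43
tape [ 0.3778 -0.0426 -0.0029] 0.45
brush [ 0.38   -0.0414 -0.0013] 0.53
brush [ 0.3761  0.1333 -0.0015] 0.49
```

View pics/top0.png

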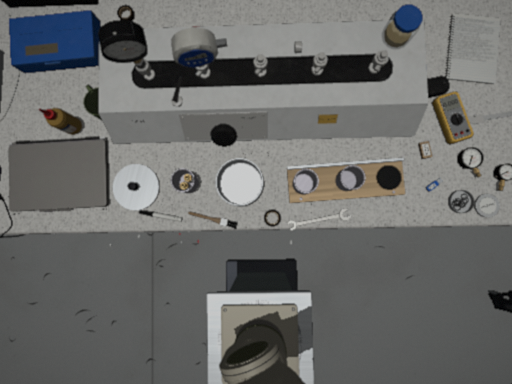

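View pics/side0.png

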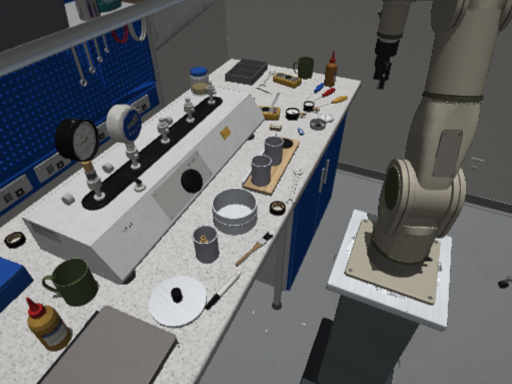

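The top view shows, left to right, the lid (136,186), filled cup (186,181), tub (240,183), row cups (304,181) and (348,179), and pad (389,178). The networks agree with this. The side view confirms it, with a machine close behind the row. I'll swing toward the middle and learn the kinematics as I go.

Emit:
step_arm(deltas=[{"x":25,"y":-28,"z":-12},{"x":25,"y":-28,"z":-12},{"x":25,"y":-28,"z":-12},{"x":25,"y":-28,"z":-12},{"x":25,"y":-28,"z":-12},{"x":51,"y":-56,"z":-12},{"x":51,"y":-56,"z":-12},{"x":51,"y":-56,"z":-12},{"x":51,"y":-56,"z":-12},{"x":51,"y":-56,"z":-12},{"x":51,"y":-56,"z":-12},{"x":51,"y":-56,"z":-12}])

```text
schema error: expected keys ax, ay, az, x, y, z, grip
```

Run:
```python
from h import *
s=bot.get_state(); print(s['time'],s['q'],s['tool_pos'],R.from_rotvec(s['tool_rot']).as_matrix(),s['joint_vel'])
```

```text
1.0 [ 1.2174  0.3322 -0.0647  1.4601  0.0216  1.3499 -0.0884] [ 0.203  -0.5911  0.2313] [[ 0.9458  0.3249  0.    ]
 [ 0.3249 -0.9458 -0.0001]
 [ 0.      0.0001 -1.    ]] [-0.0007  0.001  -0.0006  0.0009  0.0003  0.001   0.003 ]
```

Emit:
step_arm(deltas=[{"ax":0,"ay":0,"az":0,"x":25,"y":-28,"z":-12,"grip":0},{"ax":0,"ay":0,"az":0,"x":25,"y":-28,"z":-12,"grip":0},{"ax":0,"ay":0,"az":0,"x":25,"y":-28,"z":-12,"grip":0},{"ax":0,"ay":0,"az":0,"x":25,"y":-28,"z":-12,"grip":0},{"ax":0,"ay":0,"az":0,"x":25,"y":-28,"z":-12,"grip":0},{"ax":0,"ay":0,"az":0,"x":51,"y":-56,"z":-12,"grip":0},{"ax":0,"ay":0,"az":0,"x":51,"y":-56,"z":-12,"grip":0},{"ax":0,"ay":0,"az":0,"x":51,"y":-56,"z":-12,"grip":0},{"ax":0,"ay":0,"az":0,"x":51,"y":-56,"z":-12,"grip":0},{"ax":0,"ay":0,"az":0,"x":51,"y":-56,"z":-12,"grip":0},{"ax":0,"ay":0,"az":0,"x":51,"y":-56,"z":-12,"grip":0},{"ax":0,"ay":0,"az":0,"x":51,"y":-56,"z":-12,"grip":0}])

```text
time: 2.2
tool_pos: [0.4354, -0.0501, 0.3374]
tool_rot: [3.098, 0.517, 0.001]
ft_force: [1.4, -0.9, 0.8]
opening: 1.001
gripper_force: 0.0
```

Run:
```python
from h import *
s=bot.get_state(); print(s['time'],s['q'],s['tool_pos'],R.from_rotvec(s['tool_rot']).as_matrix(),s['joint_vel'])
```

```text
2.2 [ 0.7258 -0.1077 -0.6465  1.7084 -0.0641  1.5184 -1.1548] [ 0.4354 -0.0501  0.3374] [[ 0.9458  0.3246  0.001 ]
 [ 0.3246 -0.9458 -0.0009]
 [ 0.0007  0.0012 -1.    ]] [-0.4466  0.3087 -0.7133 -0.3575  0.1061  0.0528 -1.1828]
```

```bash
cat > fit.py <<'E'
from h import *
import itertools
from scipy.optimize import least_squares
D=[([1.2174,.3322,-.0647,1.4601,.0216,1.3499,-.0884],[.203,-.5911,.2313],[[.9458,.3249,0],[.3249,-.9458,0],[0,0,-1]]),
([.7258,-.1077,-.6465,1.7084,-.0641,1.5184,-1.1548],[.4354,-.0501,.3374],[[.9458,.3246,.001],[.3246,-.9458,-.0009],[.0007,.0012,-1]])]
def ori(q,s,y):
    a=[R.from_euler('z',y[0]+s[0]*q[0]),R.from_euler('y',q[1]),R.from_euler('z',s[1]*q[2]),R.from_euler('y',q[3]),R.from_euler('z',s[2]*q[4]),R.from_euler('y',q[5]),R.from_euler('z',s[3]*q[6]+y[1])]
    o=[R.identity()]
    for x in a:o.append(o[-1]*x)
    return o
if __name__=='__main__':
  for s in itertools.product([1,-1],repeat=4):
    f=lambda y:np.concatenate([(R.from_matrix(d[2]).inv()*ori(d[0],s,y)[-1]).as_rotvec() for d in D])
    b=min((least_squares(f,[a,c]) for a in (0,1.5,3,-1.5) for c in (0,1.5,3,-1.5)),key=lambda r:r.cost)
    if b.cost<.01: print(s,b.x,b.cost)
E
python3 fit.py
```

```text
(1, 1, 1, 1) [4.8062 2.5739] 9.288845658516394e-08
(1, 1, -1, 1) [3.9418 1.7109] 0.009070599150686443
(-1, -1, 1, -1) [0.8958 2.4651] 0.009075094543297954
(-1, -1, -1, -1) [0.0329 1.6037] 9.68883159715002e-09
```

Emit:
step_arm(deltas=[{"ax":0.2,"ay":-0.3,"az":0,"x":3,"y":-12,"z":-4,"grip":0},{"ax":0.3,"ay":-0.5,"az":0,"x":3,"y":-12,"z":-4,"grip":0},{"ax":0.3,"ay":-0.5,"az":0,"x":3,"y":-12,"z":-4,"grip":0},{"ax":0.3,"ay":-0.5,"az":0,"x":3,"y":-12,"z":-4,"grip":0},{"ax":0.3,"ay":-0.5,"az":0,"x":3,"y":-12,"z":-4,"grip":0},{"ax":0.3,"ay":-0.5,"az":0,"x":3,"y":-12,"z":-4,"grip":0}])

```text
time: 2.8
tool_pos: [0.4246, 0.071, 0.3763]
tool_rot: [-2.782, -0.466, 0.791]
ft_force: [-0.8, -0.3, 0.1]
opening: 1.003
gripper_force: 0.0
```

```bash
cat > fit2.py <<'E'
from fit import *
s=bot.get_state()
D.append((list(s['q']),list(s['tool_pos']),R.from_rotvec(s['tool_rot']).as_matrix()))
import pickle; pickle.dump(D,open('D.pkl','wb'))
sg=(-1,-1,-1,-1)
def fk(q,p,full=False):
    o=ori(q,sg,p[:2]); H,L1,L2,Dt,a,b,c,d=p[2:]
    pts=[np.array([0,0,H])]
    pts.append(pts[0]+o[3].apply([a,0,L1]))          # elbow axis
    pts.append(pts[1]+o[4].apply([0,0,0])+o[5].apply([b,0,L2]))  # wrist axis
    pts.append(pts[2]+o[7].apply([0,0,0])+o[6].apply([c,0,Dt]))
    return (pts,o) if full else (pts[-1],o[-1])
def res(p):
    e=[]
    for q,t,M in D:
        x,r=fk(q,p); e+=[(x-np.array(t))*10,(R.from_matrix(M).inv()*r).as_rotvec()]
    e.append((np.array(p)[[0,6,7,8,9]])*.01)
    return np.concatenate(e)
if __name__=='__main__':
    print(D[-1])
    r=least_squares(res,[0,1.57,.3,.4,.4,.2,0,0,0,0]); print(r.cost,r.x,res(r.x)); pickle.dump(r.x,open('P.pkl','wb'))
E
python3 fit2.py
```

```text
([np.float64(0.47254344246621693), np.float64(0.3736801465886973), np.float64(-0.8099446762078364), np.float64(1.3220140688322894), np.float64(-0.04553400157881761), np.float64(2.0582141002786782), np.float64(-1.621197870529074)], [np.float64(0.42459025313731225), np.float64(0.07097378468653552), np.float64(0.37627883828675956)], array([[ 0.806 ,  0.2417, -0.5403],
       [ 0.3552, -0.9277,  0.1149],
       [-0.4735, -0.2845, -0.8336]]))
0.005378561301667268 [-0.0795  1.4957  0.2333  0.4675  0.462   0.3553  0.0115 -0.0171 -0.0058
  0.    ] [-0.0466 -0.0007  0.0035 -0.0001  0.      0.0044  0.0322  0.0735 -0.003
  0.     -0.0002  0.0044 -0.0027 -0.0083 -0.0005  0.0368  0.024  -0.0088
 -0.0008  0.0001 -0.0002 -0.0001  0.    ]
```

Emit:
step_arm(deltas=[{"ax":0,"ay":0,"az":0,"x":0,"y":0,"z":0,"grip":0},{"ax":0,"ay":0,"az":0,"x":0,"y":0,"z":0,"grip":0},{"ax":0,"ay":0,"az":0,"x":0,"y":0,"z":0,"grip":0}])

```text
time: 3.1
tool_pos: [0.424, 0.0711, 0.378]
tool_rot: [-2.787, -0.464, 0.785]
ft_force: [-0.2, 0.1, 0.3]
opening: 1.002
gripper_force: 0.0
```

```bash
sed -i '/^([.]7258/d; /^(\[.7258/d' fit.py; sed -i 's/\[0,0,-1\]\]),$/[0,0,-1]])]/' fit.py; python3 fit2.py
python3 - <<'E'
from fit2 import *
p=pickle.load(open('P.pkl','rb'))
for q in (D[0][0],D[1][0]): print(np.array(fk(q,p,True)[0]))
E
```

```text
([np.float64(0.47371611316345774), np.float64(0.36848134157081336), np.float64(-0.8106204320029259), np.float64(1.3224683363457963), np.float64(-0.04558672572024586), np.float64(2.0579523815739402), np.float64(-1.6216283788182375)], [np.float64(0.4239749361951004), np.float64(0.07105155411030054), np.float64(0.3779635391056809)], array([[ 0.8084,  0.2422, -0.5365],
       [ 0.3534, -0.9286,  0.1134],
       [-0.4707, -0.2812, -0.8363]]))
8.460037314382852e-05 [-0.0076  1.5639 -0.1335  2.3568  0.122   0.6238  0.0444  1.228   0.0361
  0.    ] [ 0.0004  0.0001  0.     -0.0001  0.      0.0006 -0.     -0.     -0.
  0.0035  0.0021 -0.0006 -0.0001  0.0004  0.0123  0.0004  0.    ]
[[ 0.      0.     -0.1335]
 [ 0.2774 -0.7615  2.08  ]
 [ 0.2174 -0.6241  0.8551]
 [ 0.203  -0.5911  0.2313]]
[[ 0.      0.     -0.1335]
 [ 0.7927 -0.3777  2.0541]
 [ 0.7868  0.012   0.8832]
 [ 0.424   0.071   0.378 ]]
```

```bash
cat >> h.py <<'E'
def toolrot(slant,az,roll=0):
    """tool z slanted 'slant' deg below horizontal at azimuth az deg, tool y horizontal to the right; roll deg about the horizontal azimuth axis"""
    s,c=np.sin(np.radians(slant)),np.cos(np.radians(slant))
    M=np.array([[s,0,c],[0,-1,0],[c,0,-s]]).T
    return R.from_euler('z',az,degrees=True)*R.from_euler('x',roll,degrees=True)*R.from_matrix(np.array([[s,0,c],[0,-1,0],[c,0,-s]]).T)
E
python3 - <<'E'
from h import *
print(toolrot(45,0).as_matrix())
rel([.45,.1,.42],toolrot(60,0)); rel([.45,.1,.42],toolrot(45,0))
E
```

```text
[[ 0.7071  0.      0.7071]
 [ 0.     -1.      0.    ]
 [ 0.7071  0.     -0.7071]]
shift [ 1.1483 -3.24   -4.5834] turn [-0.2989  1.0596  0.2642]
shift [ 1.1483 -3.24   -4.5834] turn [-0.3397  1.3177  0.2289]
```

Emit:
step_arm(deltas=[{"ax":-0.34,"ay":1.32,"az":0.23,"x":1.1,"y":-3.2,"z":-4.6,"grip":0},{"ax":-0.34,"ay":1.32,"az":0.23,"x":1.1,"y":-3.2,"z":-4.6,"grip":0},{"ax":-0.34,"ay":1.32,"az":0.23,"x":1.1,"y":-3.2,"z":-4.6,"grip":0},{"ax":-0.34,"ay":1.32,"az":0.23,"x":1.1,"y":-3.2,"z":-4.6,"grip":0},{"ax":-0.34,"ay":1.32,"az":0.23,"x":1.1,"y":-3.2,"z":-4.6,"grip":0},{"ax":-0.34,"ay":1.32,"az":0.23,"x":1.1,"y":-3.2,"z":-4.6,"grip":0},{"ax":-0.34,"ay":1.32,"az":0.23,"x":1.1,"y":-3.2,"z":-4.6,"grip":0},{"ax":-0.34,"ay":1.32,"az":0.23,"x":1.1,"y":-3.2,"z":-4.6,"grip":0},{"ax":-0.34,"ay":1.32,"az":0.23,"x":1.1,"y":-3.2,"z":-4.6,"grip":0},{"ax":-0.34,"ay":1.32,"az":0.23,"x":1.1,"y":-3.2,"z":-4.6,"grip":0},{"ax":-0.34,"ay":1.32,"az":0.23,"x":1.1,"y":-3.2,"z":-4.6,"grip":0},{"ax":-0.34,"ay":1.32,"az":0.23,"x":1.1,"y":-3.2,"z":-4.6,"grip":0}])

```text
time: 4.3
tool_pos: [0.4778, 0.116, 0.392]
tool_rot: [2.887, -0.003, 1.121]
ft_force: [1.3, -1.3, -0.8]
opening: 0.997
gripper_force: 0.0
```

```bash
cat > st.py <<'E'
from h import *
import pickle
s=bot.get_state(); D=pickle.load(open('D.pkl','rb')); D.append((list(s['q']),list(s['tool_pos']),R.from_rotvec(s['tool_rot']).as_matrix())); pickle.dump(D,open('D.pkl','wb'))
print(s['time'],np.array(s['q']),s['tool_pos'],R.from_rotvec(s['tool_rot']).as_matrix()[:,2],'f',s['ft_force'],'v',np.abs(s['joint_vel']).max())
E
python3 st.py
python3 - <<'E'
from fit2 import *
import fit2
D=pickle.load(open('D.pkl','rb')); fit2.D=D
def res(p):
    e=[]
    for q,t,M in D:
        x,r=fk(q,p); e+=[(x-np.array(t))*100]
    return np.concatenate(e+[p[6:]*.05,np.array([p[0],p[1]-np.pi/2])*100,[(p[3]-p[4])*.1]])
r=least_squares(res,[0,1.57,.3,.4,.4,.2,0,0,0,0]);print(r.cost,r.x,res(r.x)); pickle.dump(r.x,open('P.pkl','wb'))
E
```

```text
4.3 [-0.1183 -0.5    -0.343   2.0687  0.2463  0.9075 -2.1378] [0.4778 0.116  0.392 ] [ 0.6747 -0.0424 -0.7369] f [ 1.2626 -1.2656 -0.8181] v 2.2349251402340515
0.03410642350213055 [-0.0001  1.5708 -0.7078  2.541   0.1833  3.5425 -0.1941 -2.1077  0.6617
  0.    ] [ 0.0143  0.006   0.0004  0.0001 -0.0004 -0.0004 -0.0097 -0.1054  0.0331
  0.     -0.0095  0.      0.2358]
```

Emit:
step_arm(deltas=[{"ax":0,"ay":0,"az":0,"x":0,"y":0,"z":0,"grip":0},{"ax":0,"ay":0,"az":0,"x":0,"y":0,"z":0,"grip":0}])

```text
time: 4.5
tool_pos: [0.4755, 0.1166, 0.3896]
tool_rot: [2.89, 0.005, 1.108]
ft_force: [0.1, 0.8, 1.0]
opening: 1.004
gripper_force: 0.0
```

```bash
cat > kin.py <<'E'
from h import *
import pickle,os
from scipy.optimize import least_squares
def fk(q,p,full=False):
    o=[R.identity()]
    for i,a in enumerate(q): o.append(o[-1]*R.from_euler('zyzyzyz'[i],a*(-1 if i%2==0 else 1)+(np.pi/2 if i==6 else 0)))
    H,L1,L2,Dt,a,b,c=p
    P=[np.array([0,0,H])]
    P.append(P[0]+o[3].apply([a,0,L1])); P.append(P[1]+o[5].apply([b,0,L2])); P.append(P[2]+o[6].apply([c,0,Dt]))
    return (P,o) if full else (P[-1],o[-1])
def load(): return pickle.load(open('S.pkl','rb')) if os.path.exists('S.pkl') else [([1.2174,.3322,-.0647,1.4601,.0216,1.3499,-.0884],[.203,-.5911,.2313]),([0.473716,0.368481,-0.81062,1.322468,-0.045587,2.057952,-1.621628],[.423975,.071052,.377964])]
def add():
    s=bot.get_state(); S=load()
    print(s['time'],np.array(s['q']),s['tool_pos'],R.from_rotvec(s['tool_rot']).as_matrix()[:,2],'f',s['ft_force'],'v',np.abs(s['joint_vel']).max())
    if np.abs(s['joint_vel']).max()<.15: S.append((list(s['q']),list(s['tool_pos']))); pickle.dump(S,open('S.pkl','wb'))
def fit():
    S=load(); p0=np.array([.35,.45,.45,.25,0,0,0])
    res=lambda p:np.concatenate([(fk(q,p)[0]-np.array(t))*100 for q,t in S]+[(p-p0)*.2])
    r=least_squares(res,p0); print(len(S),r.x,res(r.x)[:-7]); return r.x
E
python3 -c "
from kin import *
add(); p=fit(); print(np.array(fk(load()[-1][0],p,True)[0]), R.from_rotvec(bot.get_state()['tool_rot']).as_matrix()-fk(load()[-1][0],p)[1].as_matrix())"
```

```text
4.5 [-0.113  -0.5    -0.3478  2.0688  0.2376  0.9138 -2.127 ] [0.4755 0.1166 0.3896] [ 0.6682 -0.0425 -0.7427] f [0.0895 0.8324 0.9626] v 0.05631846851947214
3 [0.2508 0.5369 0.4814 0.4044 0.0261 0.0218 0.0321] [ 4.3962  0.8887 -1.2552 -1.3822  3.3852  1.7461 -1.8079  1.808  -0.4909]
[[ 0.      0.      0.2508]
 [-0.2353 -0.0178  0.7338]
 [ 0.2077  0.1693  0.7025]
 [ 0.4574  0.1346  0.3847]] [[-0. -0.  0.]
 [ 0.  0. -0.]
 [ 0.  0.  0.]]
```

```bash
cat > lin.py <<'E'
from kin import *
# position = sum_i o[i] @ v_i ; linear in v_i
def cols(q,terms):
    o=fk(q,np.zeros(7),True)[1]
    return np.array([o[i].as_matrix()[:,k] for i,k in terms]).T
S=load()
for terms in ([(0,2),(3,2),(5,2),(7,2)],[(0,2),(1,0),(3,2),(5,2),(7,2)],[(0,2),(1,1),(3,2),(5,2),(7,2)],[(0,2),(3,0),(3,2),(5,2),(7,2)],[(0,2),(3,1),(3,2),(5,2),(7,2)],[(0,2),(3,2),(5,1),(5,2),(7,2)],[(0,2),(3,2),(5,0),(5,2),(7,2)],[(0,2),(3,2),(5,2),(6,0),(6,1),(7,2)],[(0,2),(0,0),(0,1),(3,2),(5,2),(7,2)]):
    A=np.vstack([cols(q,terms) for q,_ in S]); b=np.concatenate([t for _,t in S])
    x,_,rk,sv=np.linalg.lstsq(A,b,rcond=None); print(terms,x,'res mm',np.abs(A@x-b).max()*1000, sv[-1])
E
python3 lin.py
```

```text
[(0, 2), (3, 2), (5, 2), (7, 2)] [0.2385 0.5272 0.4761 0.4066] res mm 45.654207530597986 0.26938625856331067
[(0, 2), (1, 0), (3, 2), (5, 2), (7, 2)] [0.2552 0.0661 0.4644 0.422  0.3643] res mm 39.919198883717975 0.24549217294349132
[(0, 2), (1, 1), (3, 2), (5, 2), (7, 2)] [ 0.2601 -0.0495  0.4204  0.5022  0.3151] res mm 6.279212404249835 0.23455748922144273
[(0, 2), (3, 0), (3, 2), (5, 2), (7, 2)] [ 0.2385 -0.013   0.5291  0.4883  0.4082] res mm 45.69034094437102 0.2683987374674553
[(0, 2), (3, 1), (3, 2), (5, 2), (7, 2)] [ 0.2563 -0.0416  0.4721  0.4803  0.3661] res mm 4.66577360293885 0.2595281050742353
[(0, 2), (3, 2), (5, 1), (5, 2), (7, 2)] [ 0.2529  0.4728 -0.0408  0.48    0.3663] res mm 10.988034588716221 0.25959849889534337
[(0, 2), (3, 2), (5, 0), (5, 2), (7, 2)] [0.2555 0.5391 0.0295 0.4781 0.4065] res mm 45.14473670948757 0.266488682902077
[(0, 2), (3, 2), (5, 2), (6, 0), (6, 1), (7, 2)] [ 0.2528  0.4754  0.4943  0.0161 -0.0407  0.3669] res mm 4.296861525191598 0.259423716354257
[(0, 2), (0, 0), (0, 1), (3, 2), (5, 2), (7, 2)] [ 0.3477 -0.0238 -0.0669  0.2355  0.51    0.2187] res mm 9.494738876546116 0.15153422853102003
```

```bash
cat > ik.py <<'E'
from lin import cols,load,fk
from h import *
from scipy.optimize import least_squares
T=[(0,2),(1,0),(1,1),(3,0),(3,1),(3,2),(5,0),(5,1),(5,2),(6,0),(6,1),(7,2)]
def model():
    S=load();x0=np.array([.255,0,-.01,0,-.015,.47,0,-.01,.48,0,-.01,.366])
    A=np.vstack([cols(q,T) for q,_ in S]); b=np.concatenate([t for _,t in S])
    w=.05; dx=np.linalg.solve(A.T@A+w*w*np.eye(len(T)),A.T@(b-A@x0)); x=x0+dx
    return x,np.abs(A@x-b).max()
X,err=model()
lo=np.array([-2.6,-.5,-1.47,.16,-1.27,.06,-2.6]);hi=np.array([2.6,2.12,1.34,2.42,4.41,2.06,2.6])
def ik(pos,rot,q0,w=.02):
    def f(q): 
        return np.concatenate([(cols(q,T)@X-pos)*10,(rot.inv()*fk(q,np.zeros(7))[1]).as_rotvec()*3,w*(q-q0)])
    r=least_squares(f,np.clip(q0,lo+.02,hi-.02),bounds=(lo,hi)); return r.x,np.abs(f(r.x)[:6]).max()
E
sed -i 's/^for terms in.*/for terms in []:/' lin.py
cat > plan.py <<'E'
from ik import *
print(X,err)
cup=np.array([.49,.209]);tub=np.array([.481,.049]); qn=np.array(bot.get_state()['q'])
rng=np.random.default_rng(0)
def pose(c,z,sl,az,roll): # cup axis 22mm behind TCP
    r=toolrot(sl,az,roll); return np.array([*c,z])+r.apply([0,0,.022]),r
for az in (-35,-50,-65,-80):
  for flip in (0,1):
    best=None
    F=R.from_euler('z',180*flip,degrees=True)
    for k in range(12):
        p,r=pose(cup,.06,17,az,0); q,e=ik(p,r*F,rng.uniform(lo,hi),.005)
        if e>.03: continue
        for sgn in (1,-1):
            chain=[q];E=0;m=[]
            for c,z,ro in [(cup,.19,0),(tub,.19,0)]+[(tub,.19,sgn*a) for a in (25,50,75,100,125)]:
                p,r=pose(c,z,17,az,ro); q2,e2=ik(p,r*F,chain[-1]); chain.append(q2);E=max(E,e2)
            C=np.array(chain); marg=np.minimum(C-lo,hi-C).min(); j=np.abs(np.diff(C,axis=0)).max()
            if E<.05 and (best is None or marg>best[0]): best=(marg,sgn,E,j,C)
    if best: print('az',az,'flip',flip,'margin %.3f roll %d err %.3f jump %.2f'%best[:4]); print(best[4][[0,2,-1]])
E
time timeout 500 python3 plan.py
```

```text
[ 0.255  -0.0044 -0.0127 -0.01   -0.02    0.4617 -0.0017 -0.0064  0.4991
  0.0003 -0.0064  0.3554] 0.00018101061724606904
az -35 flip 1 margin 0.000 roll -1 err 0.044 jump 1.67
[[-1.4493  0.7144  0.3558  2.1424  1.1777  1.149  -1.1765]
 [ 0.1943  0.3663 -1.1326  2.42    1.6146  1.5806 -0.9956]
 [-0.4634  0.7444 -0.4668  2.2329  1.5714  2.06    0.8029]]
az -50 flip 1 margin 0.000 roll -1 err 0.000 jump 0.42
[[-0.687   0.8041 -0.4516  1.9237  1.3055  1.7114 -1.2188]
 [-0.4896  0.3229 -0.4355  2.2628  1.3131  1.5421 -1.0273]
 [-0.5616  0.7768 -0.3349  2.0444  1.3529  2.06    0.8727]]
az -65 flip 0 margin 0.137 roll 1 err 0.000 jump 0.52
[[-0.8095  0.8523 -0.2567  1.7289  1.0557  1.7321  1.9701]
 [-0.6571  0.4285 -0.2151  2.0758  1.1166  1.6334  2.121 ]
 [-0.8395  0.6916 -0.0818  2.2191  1.4043  1.8353 -0.3667]]
az -65 flip 1 margin 0.294 roll -1 err 0.000 jump 0.45
[[-1.4362  0.9422  0.5375  1.7447  0.6152  1.3666 -0.8885]
 [-1.4763  0.539   0.7156  2.0989  0.8562  1.3177 -0.8471]
 [-1.1244  0.8825  0.3935  1.8706  0.9267  1.7663  1.1156]]
az -80 flip 0 margin 0.276 roll 1 err 0.000 jump 0.48
[[-1.2013  0.9749  0.3684  1.5458  0.5711  1.6162  2.2022]
 [-1.1807  0.5957  0.4885  1.9029  0.7602  1.5384  2.2745]
 [-1.5514  1.0161  0.7794  2.0468  0.8347  1.388  -0.007 ]]
az -80 flip 1 margin 0.105 roll -1 err 0.000 jump 0.43
[[-1.3082  1.0228  0.5248  1.548   0.4684  1.563  -0.8593]
 [-1.3273  0.6568  0.676   1.9065  0.6784  1.4676 -0.7971]
 [-0.9431  0.9381  0.3092  1.6822  0.8364  1.9551  1.1664]]
real	0m46.309s
user	0m44.843s
sys	0m0.083s
```

```bash
cat > path.py <<'E'
from ik import *
def jpath(q1,n,every=1):
    """FK poses along a straight joint path from here, as rows relative to the present pose"""
    s=bot.get_state(); q0=np.array(s['q']); A=R.from_rotvec(s['tool_rot']); p0=np.array(s['tool_pos'])
    off=p0-cols(q0,T)@X; last=(p0,A)
    for i in range(1,n+1):
        q=q0+(q1-q0)*i/n; P=cols(q,T)@X+off*(1-i/n); r=fk(q,np.zeros(7))[1]
        if i%every==0: print(i,np.round(A.inv().apply(P-p0)*100,1),np.round((A.inv()*r).as_rotvec(),2),'w',P.round(3),'st %.0fmm %.1fdeg'%(1000*np.linalg.norm(P-last[0])/every,np.degrees((last[1].inv()*r).magnitude())/every)); last=(P,r)
E
python3 - <<'E'
from path import *
s=bot.get_state(); q=np.array(s['q']); cup=np.array([.4905,.209])
best=None; rng=np.random.default_rng(1)
for flip in (0,1):
  r=toolrot(17,-65)*R.from_euler('z',180*flip,degrees=True)
  for k in range(12):
    p=np.array([*cup,.06])+r.apply([0,0,.022-.11])
    t,e=ik(p,r,q if k==0 else rng.uniform(lo,hi),.005)
    m=np.minimum(t-lo,hi-t).min()
    if e<.02 and m>.12:
        d=np.abs(t-q).max(); print(flip,t,d,m)
        if best is None or d<best[0]: best=(d,t)
jpath(best[1],24,2)
E
```

```text
0 [-0.9935  0.8683 -0.2087  1.5763  0.9299  1.8404  2.0256] 4.152579465159921 0.21960081235378248
0 [-1.0108  0.866  -0.185   1.5768  0.9184  1.8299  2.0326] 4.1596281493576495 0.23013264754447227
0 [-1.4257  0.909   0.3821  1.588   0.6246  1.6027  2.2364] 4.363417932695551 0.3635882343523793
1 [-0.952   0.8748 -0.2654  1.5752  0.9575  1.8661 -1.1326] 1.3748376482738576 0.1939199565300458
1 [-1.084   0.8602 -0.0857  1.5788  0.87    1.7869 -1.0784] 1.3602069348107733 0.27312323691758467
1 [-1.1304  0.8594 -0.023   1.5801  0.8393  1.7606 -1.0583] 1.3593721217328456 0.2994050990061199
1 [-0.9395  0.8772 -0.2826  1.5749  0.9659  1.874  -1.1376] 1.3772149353484489 0.18595849368818063
1 [-1.8049  1.2148  0.9955  1.5921  0.1509  1.4167 -0.5234] 1.7147784488386044 0.34445102701674857
1 [-1.3991  0.9001  0.3447  1.5874  0.6463  1.6165 -0.9215] 1.400118866858244 0.4434540523048769
1 [-0.9892  0.8688 -0.2145  1.5762  0.9327  1.843  -1.1177] 1.3688409781024857 0.21700889532350343
2 [-1.8 -1.4  2.8] [-0.01 -0.11 -0.17] w [0.481 0.129 0.356] st 18mm 5.7deg
4 [-3.8 -2.9  5.5] [-0.03 -0.22 -0.34] w [0.485 0.142 0.322] st 18mm 5.9deg
6 [-5.8 -4.2  8. ] [-0.04 -0.32 -0.52] w [0.486 0.154 0.289] st 18mm 6.0deg
8 [-7.9 -5.6 10.4] [-0.06 -0.42 -0.71] w [0.487 0.166 0.258] st 17mm 6.1deg
10 [-9.9 -6.9 12.5] [-0.09 -0.52 -0.89] w [0.486 0.178 0.227] st 16mm 6.1deg
12 [-11.9  -8.1  14.4] [-0.12 -0.62 -1.09] w [0.484 0.189 0.199] st 15mm 6.2deg
14 [-13.8  -9.5  16.1] [-0.16 -0.71 -1.28] w [0.482 0.201 0.174] st 14mm 6.2deg
16 [-15.5 -10.8  17.5] [-0.21 -0.8  -1.47] w [0.479 0.214 0.151] st 13mm 6.2deg
18 [-17.1 -12.4  18.7] [-0.27 -0.89 -1.66] w [0.475 0.229 0.131] st 12mm 6.2deg
20 [-18.6 -14.1  19.6] [-0.35 -0.98 -1.84] w [0.47  0.245 0.114] st 12mm 6.2deg
22 [-20.  -16.   20.2] [-0.45 -1.07 -2.01] w [0.463 0.264 0.099] st 12mm 6.2deg
24 [-21.5 -18.2  20.5] [-0.57 -1.16 -2.17] w [0.455 0.285 0.086] st 13mm 6.1deg
```

Emit:
step_arm(deltas=[{"ax":-0.01,"ay":-0.11,"az":-0.17,"x":-1.8,"y":-1.4,"z":1.5,"grip":0},{"ax":-0.01,"ay":-0.11,"az":-0.17,"x":-1.8,"y":-1.4,"z":1.5,"grip":0},{"ax":-0.03,"ay":-0.22,"az":-0.34,"x":-3.8,"y":-2.9,"z":3,"grip":0},{"ax":-0.03,"ay":-0.22,"az":-0.34,"x":-3.8,"y":-2.9,"z":3,"grip":0},{"ax":-0.04,"ay":-0.32,"az":-0.52,"x":-5.8,"y":-4.2,"z":4.5,"grip":0},{"ax":-0.04,"ay":-0.32,"az":-0.52,"x":-5.8,"y":-4.2,"z":4.5,"grip":0},{"ax":-0.06,"ay":-0.42,"az":-0.71,"x":-7.9,"y":-5.6,"z":6,"grip":0},{"ax":-0.06,"ay":-0.42,"az":-0.71,"x":-7.9,"y":-5.6,"z":6,"grip":0},{"ax":-0.09,"ay":-0.52,"az":-0.89,"x":-9.9,"y":-6.9,"z":7.5,"grip":0},{"ax":-0.09,"ay":-0.52,"az":-0.89,"x":-9.9,"y":-6.9,"z":7.5,"grip":0},{"ax":-0.12,"ay":-0.62,"az":-1.09,"x":-11.9,"y":-8.1,"z":9,"grip":0},{"ax":-0.12,"ay":-0.62,"az":-1.09,"x":-11.9,"y":-8.1,"z":9,"grip":0}])

```text
time: 5.7
tool_pos: [0.4495, 0.1903, 0.2392]
tool_rot: [2.327, 1.224, 0.011]
ft_force: [-0.7, -0.1, 0.4]
opening: 1.003
gripper_force: 0.0
```

```bash
cat > go1.py <<'E'
from path import *
from kin import add
add()
s=bot.get_state(); q=np.array(s['q']); cup=np.array([.4905,.209])
best=None; rng=np.random.default_rng(1)
r=toolrot(17,-65)*R.from_euler('z',180,degrees=True)
for k in range(8):
    p=np.array([*cup,.06])+r.apply([0,0,.022-.11])+np.array([0,0,.03])
    t,e=ik(p,r,q+rng.normal(0,.3,7)*(k>0),.01)
    m=np.minimum(t-lo,hi-t).min()
    if e<.02 and m>.12:
        d=np.abs(t-q).max()
        if best is None or d<best[0]: best=(d,t)
print(best); jpath(best[1],12,2)
E
python3 go1.py
```

```text
5.7 [-0.3216  0.1205 -0.5434  1.8094  0.5414  1.452  -1.5976] [0.4495 0.1903 0.2392] [ 0.2349 -0.4303 -0.8716] f [-0.6532 -0.0866  0.4189] v 0.43679051983436096
(np.float64(0.6996460600319364), array([-0.9947,  0.8201, -0.207 ,  1.5829,  0.9286,  1.8637, -1.0818]))
2 [ 1.6 -1.2  1.9] [-0.03 -0.1  -0.18] w [0.454 0.2   0.214] st 14mm 5.9deg
4 [ 3.2 -2.5  3.7] [-0.07 -0.2  -0.36] w [0.458 0.211 0.189] st 14mm 6.1deg
6 [ 4.9 -4.   5.1] [-0.12 -0.31 -0.54] w [0.46  0.224 0.166] st 13mm 6.2deg
8 [ 6.6 -5.6  6.2] [-0.19 -0.44 -0.7 ] w [0.461 0.241 0.146] st 13mm 6.3deg
10 [ 8.5 -7.3  6.8] [-0.27 -0.57 -0.86] w [0.459 0.261 0.129] st 13mm 6.3deg
12 [10.4 -9.4  6.8] [-0.37 -0.71 -1.01] w [0.455 0.285 0.116] st 14mm 6.4deg
```

Tracking follows the plan. Continuing to the pre-grasp pose.

Emit:
step_arm(deltas=[{"ax":-0.03,"ay":-0.1,"az":-0.18,"x":1.6,"y":-1.2,"z":1.9,"grip":0},{"ax":-0.03,"ay":-0.1,"az":-0.18,"x":1.6,"y":-1.2,"z":1.9,"grip":0},{"ax":-0.07,"ay":-0.2,"az":-0.36,"x":3.2,"y":-2.5,"z":3.7,"grip":0},{"ax":-0.07,"ay":-0.2,"az":-0.36,"x":3.2,"y":-2.5,"z":3.7,"grip":0},{"ax":-0.12,"ay":-0.31,"az":-0.54,"x":4.9,"y":-4,"z":5.1,"grip":0},{"ax":-0.12,"ay":-0.31,"az":-0.54,"x":4.9,"y":-4,"z":5.1,"grip":0},{"ax":-0.19,"ay":-0.44,"az":-0.7,"x":6.6,"y":-5.6,"z":6.2,"grip":0},{"ax":-0.19,"ay":-0.44,"az":-0.7,"x":6.6,"y":-5.6,"z":6.2,"grip":0},{"ax":-0.27,"ay":-0.57,"az":-0.86,"x":8.5,"y":-7.3,"z":6.8,"grip":0},{"ax":-0.27,"ay":-0.57,"az":-0.86,"x":8.5,"y":-7.3,"z":6.8,"grip":0},{"ax":-0.37,"ay":-0.71,"az":-1.01,"x":10.4,"y":-9.4,"z":6.8,"grip":0},{"ax":-0.37,"ay":-0.71,"az":-1.01,"x":10.4,"y":-9.4,"z":6.8,"grip":0}])

```text
time: 6.9
tool_pos: [0.4559, 0.2863, 0.115]
tool_rot: [1.04, 1.638, -0.784]
ft_force: [-0.5, -0.6, -0.7]
opening: 0.999
gripper_force: 0.0
```

Emit:
step_arm(deltas=[{"ax":0,"ay":0,"az":0,"x":0,"y":0,"z":0,"grip":0},{"ax":0,"ay":0,"az":0,"x":0,"y":0,"z":0,"grip":0}])

```text
time: 7.1
tool_pos: [0.4575, 0.2849, 0.1179]
tool_rot: [1.052, 1.633, -0.775]
ft_force: [0.8, 0.1, -0.3]
opening: 1.001
gripper_force: 0.0
```

Run:
```python
from kin import *
add()
for c in ('wrist','side','top'):
    p=shot(c,c+'1.png' if c!='top' else None); find(p,['cup','cup_mouth','tub','tub_rim','lid','lid_knob'],1)
r=toolrot(17,-65)*R.from_euler('z',180,degrees=True)
for b in (-.11,0): rel(np.array([.4905,.209,.06])+r.apply([0,0,.022+b]),r)
```

```text
7.1 [-0.7907  0.8647 -0.4772  1.5461  1.0697  2.0036 -1.1245] [0.4575 0.2849 0.1179] [ 0.3985 -0.8695 -0.2917] f [ 0.8044  0.0821 -0.3222] v 0.02645767084828566
cup [0.4918 0.2116 0.0001] 0.95
tub [ 0.4852  0.0496 -0.0034] 0.87
tub_rim [0.48   0.0545 0.0761] 0.6
lid [0.4828 0.3772 0.0367] 0.41
lid_knob [0.485  0.3762 0.0368] 0.91
cup_mouth [0.4902 0.2152 0.0945] 0.42
lid [ 0.4825  0.3757 -0.0013] 0.75
lid_knob [0.4784 0.3802 0.0395] 0.94
cup [ 0.4795 -0.1425  0.0192] 0.98
cup_mouth [0.488  0.2107 0.0897] 0.78
tub_rim [0.4828 0.0454 0.0721] 0.93
lid [ 0.4815  0.375  -0.0012] 0.62
lid_knob [0.4793 0.3744 0.0301] 0.92
shift [ 2.9619 -0.1548  0.9158] turn [-0.0006  0.0029 -0.0021]
shift [ 2.9933 -0.1487 11.9157] turn [-0.0006  0.0029 -0.0021]
```

View pics/wrist1.png

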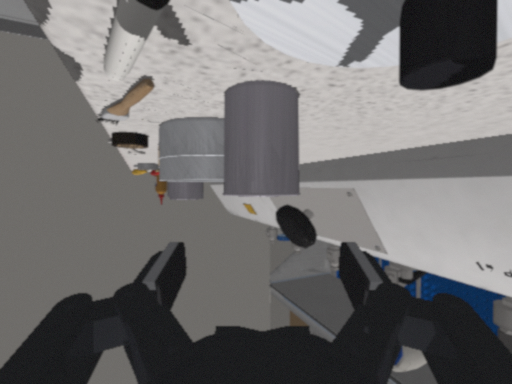

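View pics/side1.png

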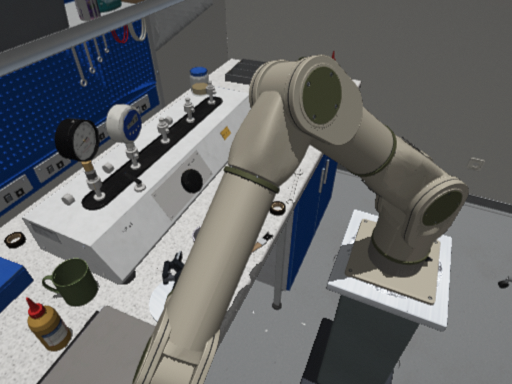

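The wrist view shows the cup at columns 224–299, centred between the fingers, with the knob off to the right. I'll check how low the camera hangs before moving.

Run:
```python
from h import *
p=shot('wrist'); c=world(p,[0,0,0]); s=bot.get_state(); print(c,R.from_rotvec(s['tool_rot']).inv().apply(c-s['tool_pos']))
```

```text
[0.3896 0.4313 0.0804] [ 0.081   0.0007 -0.1424]
```

Emit:
step_arm(deltas=[{"ax":0,"ay":0,"az":-0.3,"x":0,"y":0,"z":0,"grip":0},{"ax":0,"ay":0,"az":-0.3,"x":0,"y":0,"z":0,"grip":0},{"ax":0,"ay":0,"az":-0.6,"x":0,"y":0,"z":0,"grip":0},{"ax":0,"ay":0,"az":-0.6,"x":0,"y":0,"z":0,"grip":0},{"ax":0,"ay":0,"az":-0.9,"x":0,"y":0,"z":0,"grip":0},{"ax":0,"ay":0,"az":-0.9,"x":0,"y":0,"z":0,"grip":0},{"ax":0,"ay":0,"az":-1.2,"x":0,"y":0,"z":0,"grip":0},{"ax":0,"ay":0,"az":-1.2,"x":0,"y":0,"z":0,"grip":0},{"ax":0,"ay":0,"az":-1.5,"x":0,"y":0,"z":0,"grip":0},{"ax":0,"ay":0,"az":-1.5,"x":0,"y":0,"z":0,"grip":0},{"ax":0,"ay":0,"az":-1.57,"x":0,"y":0,"z":0,"grip":0},{"ax":0,"ay":0,"az":-1.57,"x":0,"y":0,"z":0,"grip":0}])

```text
time: 9.4
tool_pos: [0.4562, 0.286, 0.1167]
tool_rot: [-0.502, 2.279, -1.691]
ft_force: [-0.0, 1.0, -0.1]
opening: 0.996
gripper_force: 0.0
```

Emit:
step_arm(deltas=[{"ax":0,"ay":0,"az":-0.3,"x":0,"y":0,"z":0,"grip":0},{"ax":0,"ay":0,"az":-0.3,"x":0,"y":0,"z":0,"grip":0},{"ax":0,"ay":0,"az":-0.6,"x":0,"y":0,"z":0,"grip":0},{"ax":0,"ay":0,"az":-0.6,"x":0,"y":0,"z":0,"grip":0},{"ax":0,"ay":0,"az":-0.9,"x":0,"y":0,"z":0,"grip":0},{"ax":0,"ay":0,"az":-0.9,"x":0,"y":0,"z":0,"grip":0},{"ax":0,"ay":0,"az":-1.2,"x":0,"y":0,"z":0,"grip":0},{"ax":0,"ay":0,"az":-1.2,"x":0,"y":0,"z":0,"grip":0},{"ax":0,"ay":0,"az":-1.5,"x":0,"y":0,"z":0,"grip":0},{"ax":0,"ay":0,"az":-1.5,"x":0,"y":0,"z":0,"grip":0},{"ax":0,"ay":0,"az":-1.57,"x":0,"y":0,"z":0,"grip":0},{"ax":0,"ay":0,"az":-1.57,"x":0,"y":0,"z":0,"grip":0}])

```text
time: 10.6
tool_pos: [0.4562, 0.286, 0.1168]
tool_rot: [1.778, -1.139, 1.323]
ft_force: [-0.7, -0.7, -0.7]
opening: 1.005
gripper_force: 0.0
```

Run:
```python
from kin import *
add()
p=shot('wrist'); find(p,['cup','cup_mouth','tub_rim'],1)
r=toolrot(17,-65)
for b,h in ((-.10,.065),(0,.065)): rel(np.array([.4905,.211,h])+r.apply([0,0,.022+b]),r)
from ik import *
q=np.array(bot.get_state()['q']); tub=np.array([.481,.049,.19]); print(err)
for az in (-65,-80):
  t=q
  for c,ro in ((np.array([.49,.211,.065]),0),(np.array([.49,.211,.19]),0),(tub,0),(tub,40),(tub,80),(tub,125)):
    rr=toolrot(17,-65 if c[1]>.2 else az,ro); t,e=ik(c+rr.apply([0,0,.022]),rr,t); print(az,ro,t,round(e,3))
```

```text
10.6 [-0.7384  0.89   -0.5589  1.5452  1.114   2.0444  1.9949] [0.4562 0.286  0.1168] [ 0.4039 -0.8677 -0.2896] f [-0.7283 -0.7242 -0.7172] v 0.08190542962575326
cup [ 0.482  -0.1436  0.0187] 0.96
cup_mouth [0.4879 0.2132 0.0922] 0.94
tub_rim [0.4827 0.0559 0.0769] 0.85
shift [-2.5413  0.0799  1.5972] turn [ 0.0005 -0.0029 -0.0063]
shift [-2.5702  0.0745 11.5971] turn [ 0.0005 -0.0029 -0.0063]
0.00019881258720802486
-65 0 [-0.6104  0.8979 -0.5089  1.6949  1.1911  1.884   1.9508] 0.0
-65 0 [-0.5786  0.683  -0.5526  1.7138  1.1588  1.9611  2.1218] 0.0
-65 0 [-0.384   0.4614 -0.5153  2.0509  1.1972  1.7434  2.1122] 0.0
-65 40 [-0.4202  0.4187 -0.5165  2.1922  1.3339  1.6871  1.3596] 0.0
-65 80 [-0.4841  0.5171 -0.4747  2.2574  1.4785  1.8013  0.5478] 0.0
-65 125 [-0.5455  0.7091 -0.3843  2.1922  1.5233  2.0134 -0.3297] 0.0
-80 0 [-0.6104  0.8979 -0.5089  1.6949  1.1911  1.884   1.9508] 0.0
-80 0 [-0.5786  0.683  -0.5526  1.7138  1.1588  1.9611  2.1218] 0.0
-80 0 [-0.3759  0.573  -0.4707  1.8642  1.0687  1.8835  2.0777] 0.0
-80 40 [-0.444   0.5283 -0.4476  2.0007  1.1834  1.8191  1.3528] 0.0
-80 80 [-0.5334  0.5999 -0.3828  2.0636  1.2965  1.8877  0.5839] 0.0
-80 125 [-0.6188  0.7559 -0.2634  2.0061  1.3208  2.0354 -0.2546] 0.0
```

Emit:
step_arm(deltas=[{"ax":0,"ay":0,"az":0,"x":-2.5,"y":0.1,"z":1.5,"grip":0},{"ax":0,"ay":0,"az":0,"x":-2.5,"y":0.1,"z":1.5,"grip":0},{"ax":0,"ay":0,"az":0,"x":-2.5,"y":0.1,"z":4,"grip":0},{"ax":0,"ay":0,"az":0,"x":-2.5,"y":0.1,"z":6,"grip":0},{"ax":0,"ay":0,"az":0,"x":-2.5,"y":0.1,"z":8,"grip":0},{"ax":0,"ay":0,"az":0,"x":-2.5,"y":0.1,"z":9.5,"grip":0},{"ax":0,"ay":0,"az":0,"x":-2.5,"y":0.1,"z":11,"grip":0},{"ax":0,"ay":0,"az":0,"x":-2.5,"y":0.1,"z":11.6,"grip":0},{"ax":0,"ay":0,"az":0,"x":-2.5,"y":0.1,"z":11.6,"grip":0}])

```text
time: 11.7
tool_pos: [0.4995, 0.1907, 0.0592]
tool_rot: [1.777, -1.138, 1.322]
ft_force: [-0.4, 0.8, 0.6]
opening: 1.005
gripper_force: 0.0
```

Run:
```python
from kin import *
add(); p=shot('wrist','wrist2.png'); find(p,['cup','cup_mouth'],1); p=shot('top'); find(p,['cup','cup_mouth'],3)
```

```text
11.7 [-0.6109  0.8983 -0.5057  1.6943  1.1915  1.8851  1.948 ] [0.4995 0.1907 0.0592] [ 0.4031 -0.8683 -0.2892] f [-0.3552  0.8087  0.6016] v 0.021385519646091197
cup [ 0.491   0.2105 -0.0002] 0.95
cup_mouth [0.4891 0.2119 0.0895] 0.83
cup [0.4894 0.2052 0.0007] 0.96
cup [ 0.4789 -0.1401  0.0189] 0.7
cup [ 0.4815 -0.2773  0.0215] 0.59
cup_mouth [0.4891 0.2113 0.0903] 0.57
```

View pics/wrist2.png

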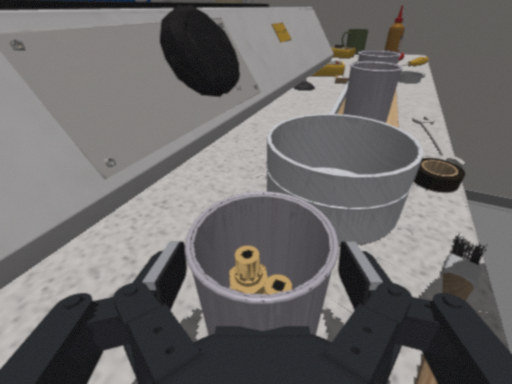

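The cup (columns 188–338) stands centred between the pads, and the pieces are visible inside. Closing, then lifting.

Emit:
step_arm(deltas=[{"ax":0,"ay":0,"az":0,"x":0,"y":0,"z":0,"grip":1},{"ax":0,"ay":0,"az":0,"x":0,"y":0,"z":0,"grip":1},{"ax":0,"ay":0,"az":0,"x":0,"y":0,"z":0,"grip":1},{"ax":0,"ay":0,"az":0,"x":0,"y":0,"z":0,"grip":1},{"ax":0,"ay":0,"az":0,"x":0,"y":0,"z":0,"grip":1},{"ax":0,"ay":0,"az":0,"x":0,"y":0,"z":0,"grip":1},{"ax":0,"ay":0,"az":0,"x":0,"y":0,"z":0,"grip":1},{"ax":0,"ay":0,"az":0,"x":0,"y":0,"z":0,"grip":1}])

```text
time: 12.8
tool_pos: [0.4993, 0.1919, 0.0595]
tool_rot: [1.778, -1.138, 1.323]
ft_force: [-0.4, 4.1, 4.8]
opening: 0.782
gripper_force: 67.3
```

Run:
```python
from kin import *
add(); s=bot.get_state(); print(s['opening'],s['gripper_force'])
P=np.array(s['tool_pos']); r=R.from_rotvec(s['tool_rot'])
rel(P+[0,0,.125],r)
n=np.array([np.cos(np.radians(-75)),np.sin(np.radians(-75))]); right=np.array([n[1],-n[0]]); print('right',right)
tub=np.array([.4825,.051]); c=tub-right*.035
r2=toolrot(17,-75); rel(np.array([*c,.195])+r2.apply([0,0,.022]),r2)
```

```text
12.8 [-0.6121  0.8982 -0.5064  1.6935  1.1917  1.8855  1.948 ] [0.4993 0.1919 0.0595] [ 0.4044 -0.8675 -0.2896] f [-0.4118  4.1198  4.7759] v 0.0027966086896022606
0.7820681043225193 67.29093320667744
shift [11.9642 -0.0505 -3.62  ] turn [0. 0. 0.]
right [-0.9659 -0.2588]
shift [16.6391  4.3239 10.366 ] turn [-0.1669 -0.0025  0.0466]
```

Emit:
step_arm(deltas=[{"ax":0,"ay":0,"az":0,"x":3,"y":0,"z":-0.9,"grip":1},{"ax":0,"ay":0,"az":0,"x":6,"y":0,"z":-1.8,"grip":1},{"ax":0,"ay":0,"az":0,"x":9,"y":0,"z":-2.7,"grip":1},{"ax":0,"ay":0,"az":0,"x":12,"y":0,"z":-3.6,"grip":1},{"ax":0,"ay":0,"az":0,"x":12,"y":0,"z":-3.6,"grip":1},{"ax":-0.04,"ay":0,"az":0.01,"x":13,"y":1,"z":0,"grip":1},{"ax":-0.08,"ay":0,"az":0.02,"x":14,"y":2,"z":3.5,"grip":1},{"ax":-0.12,"ay":0,"az":0.03,"x":14.5,"y":3,"z":7,"grip":1},{"ax":-0.17,"ay":0,"az":0.05,"x":14.7,"y":4.3,"z":11,"grip":1},{"ax":-0.17,"ay":0,"az":0.05,"x":14.7,"y":4.3,"z":11,"grip":1},{"ax":-0.17,"ay":0,"az":0.05,"x":14.7,"y":4.3,"z":11,"grip":1}])

```text
time: 13.9
tool_pos: [0.5216, 0.0376, 0.1663]
tool_rot: [1.635, -1.263, 1.212]
ft_force: [0.4, -0.2, -4.4]
opening: 0.782
gripper_force: 70.2
```

```bash
cat > pour.py <<'E'
from kin import *
add(); s=bot.get_state(); print(s['opening'],s['gripper_force'])
p=shot('top','top3.png'); find(p,['cup','cup_mouth','tub_rim','piece_4','piece_0'],1)
c=np.array([.516,.060,.175])
for ro in range(15,136,15):
    r=toolrot(17,-75,ro); print(ro); rel(c+r.apply([0,0,.022]),r)
E
python3 pour.py
```

```text
13.9 [-0.3773  0.622  -0.4639  1.8367  1.1572  1.8403  2.1067] [0.5216 0.0376 0.1663] [ 0.2414 -0.926  -0.2901] f [ 0.4423 -0.2475 -4.45  ] v 0.03804862235122545
0.7822415800132264 70.19773811101913
cup [0.5144 0.0554 0.1098] 0.62
cup_mouth [0.5182 0.0558 0.1961] 0.88
tub_rim [0.4835 0.0444 0.0754] 0.77
piece_4 [0.5232 0.0446 0.1392] 0.63
piece_0 [0.5232 0.0446 0.1392] 0.63
15
shift [ 0.1229 -0.0985  0.0002] turn [ 0.0784 -0.002   0.2481]
30
shift [ 0.184  -0.2538 -0.0188] turn [ 0.1547 -0.0023  0.4985]
45
shift [ 0.2815 -0.3872 -0.0488] turn [ 0.2309 -0.0026  0.749 ]
60
shift [ 0.4087 -0.4896 -0.0877] turn [ 0.3072 -0.0029  0.9994]
75
shift [ 0.557  -0.5541 -0.133 ] turn [ 0.3834 -0.0031  1.2499]
90
shift [ 0.7162 -0.5763 -0.1814] turn [ 0.4595 -0.0034  1.5004]
105
shift [ 0.8755 -0.5546 -0.2298] turn [ 0.5356 -0.0036  1.7509]
120
shift [ 1.0241 -0.4906 -0.2747] turn [ 0.6117 -0.0038  2.0014]
135
shift [ 1.1518 -0.3886 -0.3133] turn [ 0.6878 -0.0039  2.2519]
```

View pics/top3.png

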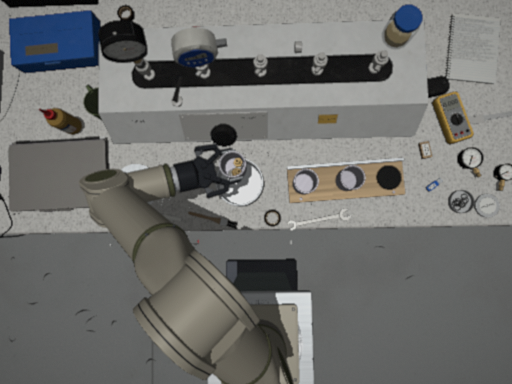

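Emit:
step_arm(deltas=[{"ax":0.08,"ay":0,"az":0.25,"x":0.1,"y":-0.1,"z":0,"grip":1},{"ax":0.08,"ay":0,"az":0.25,"x":0.1,"y":-0.1,"z":0,"grip":1},{"ax":0.15,"ay":0,"az":0.5,"x":0.2,"y":-0.2,"z":0,"grip":1},{"ax":0.15,"ay":0,"az":0.5,"x":0.2,"y":-0.2,"z":0,"grip":1},{"ax":0.23,"ay":0,"az":0.75,"x":0.3,"y":-0.4,"z":0,"grip":1},{"ax":0.23,"ay":0,"az":0.75,"x":0.3,"y":-0.4,"z":0,"grip":1},{"ax":0.31,"ay":0,"az":1.0,"x":0.4,"y":-0.5,"z":-0.1,"grip":1},{"ax":0.31,"ay":0,"az":1.0,"x":0.4,"y":-0.5,"z":-0.1,"grip":1},{"ax":0.38,"ay":0,"az":1.25,"x":0.6,"y":-0.6,"z":-0.1,"grip":1},{"ax":0.38,"ay":0,"az":1.25,"x":0.6,"y":-0.6,"z":-0.1,"grip":1},{"ax":0.46,"ay":0,"az":1.5,"x":0.7,"y":-0.6,"z":-0.2,"grip":1},{"ax":0.46,"ay":0,"az":1.5,"x":0.7,"y":-0.6,"z":-0.2,"grip":1}])

```text
time: 15.4
tool_pos: [0.5279, 0.0415, 0.1752]
tool_rot: [-0.539, 1.901, -1.907]
ft_force: [0.4, -0.9, -4.1]
opening: 0.783
gripper_force: 78.7
```

```bash
sed -i "s/^p=shot.*/p=shot('top','top4.png'); find(p,['cup_mouth','tub_rim','piece_4','piece_0'],6)/; s/range(15,136,15)/range(97,141,7)/" pour.py; python3 pour.py
```

```text
15.4 [-0.544   0.6748 -0.3486  2.041   1.4219  1.879   0.3996] [0.5279 0.0415 0.1752] [ 0.5287 -0.8488  0.0041] f [ 0.3533 -0.8562 -4.1195] v 1.2089249474423491
0.782597585480138 78.65597083931789
cup_mouth [0.4967 0.0528 0.1768] 0.84
tub_rim [0.4837 0.0426 0.072 ] 0.73
97
shift [ 0.0202 -0.0543 -0.0474] turn [ 0.0336 -0.0028  0.1205]
104
shift [ 0.0342 -0.1315 -0.0514] turn [ 0.0691 -0.0026  0.2374]
111
shift [ 0.0571 -0.2063 -0.0581] turn [ 0.1047 -0.0024  0.3542]
118
shift [ 0.0885 -0.2777 -0.0674] turn [ 0.1403 -0.0022  0.4711]
125
shift [ 0.128  -0.3446 -0.0791] turn [ 0.1759 -0.002   0.588 ]
132
shift [ 0.175  -0.4059 -0.0932] turn [ 0.2114 -0.0018  0.7049]
139
shift [ 0.2288 -0.4608 -0.1093] turn [ 0.247  -0.0016  0.8218]
```

View pics/top4.png

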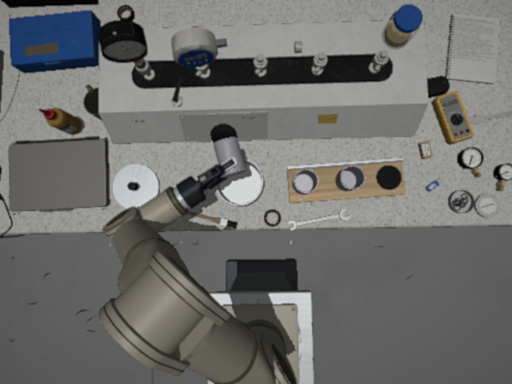

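The cup lies horizontal with its mouth at (236,168), just above the tub's centre. I'll tilt further.

Emit:
step_arm(deltas=[{"ax":0.03,"ay":0,"az":0.12,"x":0.5,"y":0,"z":0,"grip":1},{"ax":0.07,"ay":0,"az":0.24,"x":1,"y":-0.1,"z":0,"grip":1},{"ax":0.1,"ay":0,"az":0.35,"x":1,"y":-0.2,"z":0,"grip":1},{"ax":0.14,"ay":0,"az":0.47,"x":1,"y":-0.3,"z":0,"grip":1},{"ax":0.18,"ay":0,"az":0.59,"x":1,"y":-0.3,"z":-0.1,"grip":1},{"ax":0.21,"ay":0,"az":0.7,"x":1,"y":-0.4,"z":-0.1,"grip":1},{"ax":0.25,"ay":0,"az":0.82,"x":1,"y":-0.5,"z":-0.1,"grip":1},{"ax":0.25,"ay":0,"az":0.82,"x":1,"y":-0.5,"z":-0.1,"grip":1},{"ax":0.25,"ay":0,"az":0.82,"x":1,"y":-0.5,"z":-0.1,"grip":1},{"ax":0.25,"ay":0,"az":0.82,"x":1,"y":-0.5,"z":-0.1,"grip":1},{"ax":0.25,"ay":0,"az":0.82,"x":1,"y":-0.5,"z":-0.1,"grip":1}])

```text
time: 16.75
tool_pos: [0.5189, 0.0361, 0.1805]
tool_rot: [0.286, 1.501, -1.532]
ft_force: [0.6, 0.1, -2.5]
opening: 0.781
gripper_force: 78.7
```

Run:
```python
from kin import *
add(); s=bot.get_state(); print(s['opening'],s['gripper_force'])
p=shot('top'); find(p,['cup_mouth','tub_rim','piece_4','piece_0'],6)
im=p['color'][120:220,180:300,::-1]; a=cv2.resize(im,None,fx=5,fy=5,interpolation=cv2.INTER_CUBIC)
p=shot('side'); find(p,['cup_mouth','tub_rim','piece_4','piece_0'],6); cv2.imwrite('pics/top5.png',a)
```

```text
16.75 [-0.6578  0.8305 -0.186   1.9557  1.3811  2.0217 -0.4979] [0.5189 0.0361 0.1805] [ 0.4296 -0.8751  0.2229] f [ 0.6422  0.0612 -2.478 ] v 0.012968358650743292
0.7812826882679246 78.68659452069551
cup_mouth [0.4928 0.049  0.1587] 0.97
cup_mouth [ 0.3788  0.1382 -0.0008] 0.46
cup_mouth [ 0.477  -0.1401  0.0187] 0.44
tub_rim [0.4799 0.0448 0.0728] 0.96
piece_4 [0.4262 0.05   0.0065] 0.58
piece_4 [0.4656 0.0206 0.0137] 0.56
piece_4 [0.4719 0.0261 0.0201] 0.49
piece_4 [0.4341 0.0188 0.0178] 0.41
piece_4 [0.4491 0.0647 0.0182] 0.4
piece_0 [0.4262 0.05   0.0065] 0.58
piece_0 [0.4656 0.0206 0.0137] 0.56
piece_0 [0.4719 0.0261 0.0201] 0.49
piece_0 [0.4341 0.0188 0.0178] 0.41
piece_0 [0.4491 0.0647 0.0182] 0.4
cup_mouth [0.4951 0.0567 0.1603] 0.74
tub_rim [ 0.4826  0.3781 -0.0019] 0.42
```

View pics/top5.png

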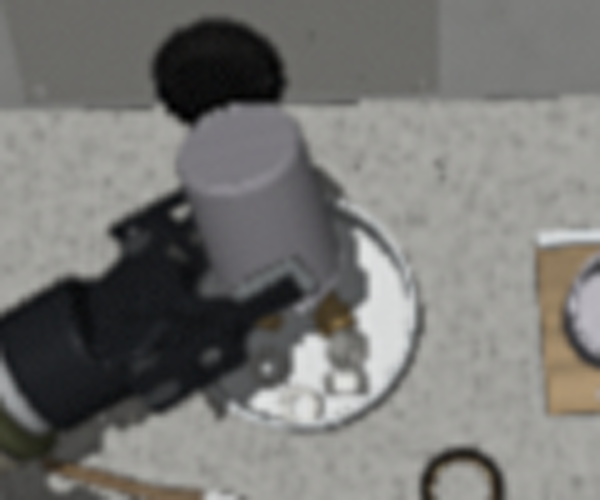

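Six pieces show in the tub: nuts near (268,365), (345,350), (345,380) and (300,405), and brass at (335,310) and (268,318). I'll tilt a little more and use the weight to check the cup is empty.

Emit:
step_arm(deltas=[{"ax":0.03,"ay":0,"az":0.12,"x":0,"y":0,"z":0,"grip":1},{"ax":0.03,"ay":0,"az":0.12,"x":0.6,"y":0,"z":0,"grip":1},{"ax":0.03,"ay":0,"az":0.12,"x":0,"y":0,"z":0,"grip":1},{"ax":0.03,"ay":0,"az":0.12,"x":0,"y":0,"z":0,"grip":1}])

```text
time: 17.65
tool_pos: [0.5192, 0.0366, 0.1806]
tool_rot: [0.386, 1.435, -1.46]
ft_force: [-0.1, 0.7, -1.2]
opening: 0.781
gripper_force: 78.7
```

Run:
```python
from kin import *
F=[]
for i in range(8): p=shot('side'); F.append(bot.get_state()['ft_force'])
print(np.mean(F,0),np.std(F,0)); find(p,['piece_4'],6)
P=shot('top'); find(P,['tub_rim','piece_4'],6); S=bot.get_state(); print(S['q'],S['tool_pos'])
for ro in (125,110,95,80,65,50,35,20,0):
    r=toolrot(17,-75,ro); print(ro); rel(np.array([.505,.058,.185])+r.apply([0,0,.022]),r)
```

```text
[-0.0381 -0.0024 -1.8461] [0.4531 0.5651 0.6007]
piece_4 [0.4813 0.3752 0.    ] 0.4
tub_rim [0.4844 0.0435 0.0728] 0.9
piece_4 [0.435  0.0175 0.014 ] 0.59
piece_4 [0.451  0.0644 0.0161] 0.53
piece_4 [0.4665 0.0262 0.013 ] 0.43
piece_4 [0.4271 0.0502 0.0026] 0.4
piece_4 [0.4734 0.0255 0.0204] 0.39
[-0.682   0.8487 -0.1505  1.934   1.3596  2.0251 -0.621 ] [0.5189 0.0362 0.1802]
125
shift [-0.6446 -0.6808 -0.1824] turn [-0.1061  0.0005 -0.3544]
110
shift [-0.5675 -0.5335 -0.2057] turn [-0.1827  0.0008 -0.6047]
95
shift [-0.4564 -0.4121 -0.2394] turn [-0.2593  0.0011 -0.8551]
80
shift [-0.3192 -0.3248 -0.2811] turn [-0.3359  0.0014 -1.1054]
65
shift [-0.165  -0.2777 -0.3282] turn [-0.4126  0.0016 -1.3557]
50
shift [-0.0045 -0.2739 -0.3773] turn [-0.4893  0.0019 -1.606 ]
35
shift [ 0.1515 -0.3136 -0.4251] turn [-0.5661  0.0022 -1.8563]
20
shift [ 0.2923 -0.3943 -0.4683] turn [-0.6428  0.0025 -2.1066]
0
shift [ 0.44   -0.5555 -0.5139] turn [-0.7453  0.0029 -2.4403]
```

Emit:
step_arm(deltas=[{"ax":-0.05,"ay":0,"az":-0.18,"x":-0.6,"y":-0.7,"z":-0.2,"grip":1},{"ax":-0.1,"ay":0,"az":-0.35,"x":-0.6,"y":-0.7,"z":-0.2,"grip":1},{"ax":-0.18,"ay":0,"az":-0.6,"x":-0.6,"y":-0.5,"z":-0.2,"grip":1},{"ax":-0.18,"ay":0,"az":-0.6,"x":-0.6,"y":-0.5,"z":-0.2,"grip":1},{"ax":-0.26,"ay":0,"az":-0.86,"x":-0.5,"y":-0.4,"z":-0.2,"grip":1},{"ax":-0.26,"ay":0,"az":-0.86,"x":-0.5,"y":-0.4,"z":-0.2,"grip":1},{"ax":-0.34,"ay":0,"az":-1.11,"x":-0.3,"y":-0.3,"z":-0.3,"grip":1},{"ax":-0.34,"ay":0,"az":-1.11,"x":-0.3,"y":-0.3,"z":-0.3,"grip":1},{"ax":-0.41,"ay":0,"az":-1.36,"x":-0.2,"y":-0.3,"z":-0.3,"grip":1},{"ax":-0.41,"ay":0,"az":-1.36,"x":-0.2,"y":-0.3,"z":-0.3,"grip":1},{"ax":-0.49,"ay":0,"az":-1.61,"x":0,"y":-0.3,"z":-0.4,"grip":1},{"ax":-0.49,"ay":0,"az":-1.61,"x":0,"y":-0.3,"z":-0.4,"grip":1}])

```text
time: 19.45
tool_pos: [0.5147, 0.039, 0.181]
tool_rot: [1.296, -1.939, 1.916]
ft_force: [1.0, -0.2, -2.3]
opening: 0.78
gripper_force: 78.6
```

Run:
```python
from kin import *
add()
for ro in (40,30,20,10,0):
    r=toolrot(17,-75,ro); print(ro); rel(np.array([.505,.058,.185])+r.apply([0,0,.022]),r)
```

```text
19.45 [-0.5436  0.5235 -0.3439  2.0374  1.2654  1.7388  1.2029] [0.5147 0.039  0.181 ] [ 0.4637 -0.8654 -0.1896] f [ 1.0115 -0.1843 -2.3146] v 1.2435954690153932
40
shift [-0.0291  0.0879  0.0268] turn [-0.0498  0.001  -0.1569]
30
shift [-0.0024  0.1964  0.0184] turn [-0.1009  0.0008 -0.3238]
20
shift [0.0419 0.2985 0.0046] turn [-0.152   0.0007 -0.4907]
10
shift [ 0.1024  0.391  -0.0141] turn [-0.2031  0.0005 -0.6576]
0
shift [ 0.1774  0.471  -0.0373] turn [-0.2542  0.0003 -0.8245]
```

Emit:
step_arm(deltas=[{"ax":-0.05,"ay":0,"az":-0.16,"x":0,"y":0.1,"z":0,"grip":1},{"ax":-0.1,"ay":0,"az":-0.32,"x":0,"y":0.2,"z":0,"grip":1},{"ax":-0.15,"ay":0,"az":-0.49,"x":0,"y":0.3,"z":0,"grip":1},{"ax":-0.2,"ay":0,"az":-0.66,"x":0.1,"y":0.4,"z":0,"grip":1},{"ax":-0.254,"ay":0,"az":-0.825,"x":0.2,"y":0.5,"z":0,"grip":1},{"ax":-0.254,"ay":0,"az":-0.825,"x":0.2,"y":0.5,"z":0,"grip":1},{"ax":-0.254,"ay":0,"az":-0.825,"x":0.2,"y":0.5,"z":0,"grip":1}])

```text
time: 20.15
tool_pos: [0.5108, 0.037, 0.1783]
tool_rot: [1.641, -1.264, 1.218]
ft_force: [0.4, 0.2, -2.2]
opening: 0.781
gripper_force: 78.7
```

Run:
```python
from kin import *
add(); p=shot('wrist','w6.png'); find(p,['cup','cup_mouth','piece_0'],4)
a=p['color'][:,:,::-1]
t=shot('top'); find(t,['tub_rim','tub','pad'],1)
cv2.imwrite('pics/w6.png',np.hstack([a[:, 130:400],cv2.resize(t['color'][120:220,190:290,::-1],(384,384),interpolation=cv2.INTER_CUBIC)]))
```

```text
20.15 [-0.4573  0.5639 -0.3788  1.8687  1.1095  1.8033  2.1228] [0.5108 0.037  0.1783] [ 0.2476 -0.9237 -0.2925] f [ 0.3983  0.2402 -2.1583] v 0.142493972703679
cup [0.5126 0.0584 0.1147] 0.56
cup_mouth [0.5043 0.0577 0.2061] 0.61
tub_rim [0.4837 0.0464 0.0709] 0.9
tub [0.4795 0.0471 0.0045] 0.78
pad [ 0.4904 -0.4027  0.0211] 0.56
```

View pics/w6.png

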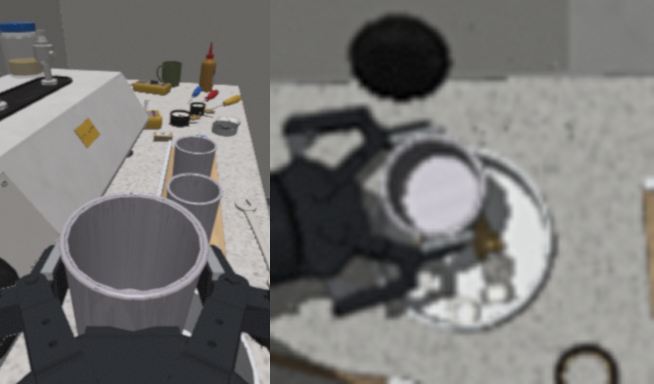

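The wrist view (cup mouth near (133,245)) and the top view (cup floor at (440,190)) both show an empty cup. Next I'll check whether it can go straight to the pad.

```bash
cat > place.py <<'E'
from path import *
s=bot.get_state(); q=np.array(s['q']); rng=np.random.default_rng(1); print(err)
pad=np.array([.4925,-.402,.155])
out=[]
for az in (-30,-15,0,15,30,45):
  r=toolrot(17,az); b=None
  for k in range(14):
    t,e=ik(pad+r.apply([0,0,.022]),r,q if k==0 else rng.uniform(lo,hi),.005)
    t2,e2=ik(pad-[0,0,.07]+r.apply([0,0,.022]),r,t)
    m=min(np.minimum(t-lo,hi-t).min(),np.minimum(t2-lo,hi-t2).min())
    if max(e,e2)<.02 and m>.08:
        d=np.abs(t-q).max()
        if b is None or d<b[0]: b=(d,t,m)
  if b: print(az,b); out.append((b[0],az,b[1]))
o=min(out,key=lambda x:x[0]); jpath(o[2],36,3)
E
python3 place.py
```

```text
8.226285446105708e-05
0 (np.float64(2.904960887947608), array([0.0405, 0.9311, 1.181 , 2.2092, 4.0148, 1.7071, 0.7421]), np.float64(0.15896383304357675))
15 (np.float64(3.0755943913787585), array([0.1954, 1.0105, 1.1486, 2.0161, 4.1855, 1.9108, 0.7888]), np.float64(0.14435548700971212))
30 (np.float64(2.4231481866811593), array([ 1.9648,  1.1104, -1.2018,  1.7155, -0.3674,  0.894 ,  0.2725]), np.float64(0.26816393582396714))
3 [-4.8  4.1  6.3] [-0.23 -0.15  0.15] w [ 0.483 -0.017  0.114] st 30mm 5.9deg
6 [-9.5  8.5 10.4] [-0.48 -0.28  0.32] w [ 0.447 -0.054  0.056] st 26mm 6.3deg
9 [-13.8  12.5  12.5] [-0.75 -0.38  0.51] w [ 0.411 -0.071  0.009] st 21mm 6.7deg
12 [-17.4  15.2  13. ] [-1.05 -0.46  0.72] w [ 0.384 -0.072 -0.027] st 15mm 7.0deg
15 [-19.9  16.2  12.5] [-1.36 -0.5   0.94] w [ 0.371 -0.063 -0.049] st 9mm 7.3deg
18 [-21.   15.3  11.9] [-1.69 -0.52  1.16] w [ 0.377 -0.053 -0.058] st 5mm 7.6deg
21 [-20.3  13.   12.2] [-2.05 -0.5   1.36] w [ 0.402 -0.052 -0.052] st 8mm 7.7deg
24 [-17.6   9.8  14.2] [-2.43 -0.44  1.54] w [ 0.439 -0.069 -0.032] st 15mm 7.9deg
27 [-13.1   6.9  18.2] [ 2.55  0.32 -1.5 ] w [ 0.48  -0.111 -0.001] st 22mm 7.9deg
30 [-6.8  5.5 24.3] [ 2.28  0.17 -1.19] w [ 0.513 -0.181  0.042] st 30mm 7.9deg
33 [ 0.8  6.6 32. ] [ 2.01  0.06 -0.87] w [ 0.527 -0.277  0.092] st 36mm 7.9deg
36 [ 9.3 11.1 40.5] [ 1.75 -0.01 -0.54] w [ 0.511 -0.391  0.149] st 43mm 7.8deg
```

Run:
```python
from h import *
r=toolrot(17,-65)
rel([.4993,.1919,.17],r); rel([.4993,.1919,.061],r); rel([.4993,.1919,.0595],r)
```

```text
shift [ -5.2671  -2.9316 -14.296 ] turn [ 0.1645 -0.0007 -0.057 ]
shift [-15.6909  -2.8615 -11.1102] turn [ 0.1645 -0.0007 -0.057 ]
shift [-15.8343  -2.8606 -11.0663] turn [ 0.1645 -0.0007 -0.057 ]
```

Emit:
step_arm(deltas=[{"ax":0.04,"ay":0,"az":-0.01,"x":-1,"y":-0.7,"z":-3.5,"grip":1},{"ax":0.08,"ay":0,"az":-0.03,"x":-2.5,"y":-1.5,"z":-7,"grip":1},{"ax":0.12,"ay":0,"az":-0.04,"x":-4,"y":-2.2,"z":-11,"grip":1},{"ax":0.164,"ay":0,"az":-0.057,"x":-5.3,"y":-2.9,"z":-14.3,"grip":1},{"ax":0.164,"ay":0,"az":-0.057,"x":-7.5,"y":-2.9,"z":-13.6,"grip":1},{"ax":0.164,"ay":0,"az":-0.057,"x":-10,"y":-2.9,"z":-12.8,"grip":1},{"ax":0.164,"ay":0,"az":-0.057,"x":-12.5,"y":-2.9,"z":-12.1,"grip":1},{"ax":0.164,"ay":0,"az":-0.057,"x":-14.5,"y":-2.9,"z":-11.5,"grip":1},{"ax":0.164,"ay":0,"az":-0.057,"x":-15.4,"y":-2.9,"z":-11.2,"grip":1},{"ax":0.164,"ay":0,"az":-0.057,"x":-15.8,"y":-2.9,"z":-11.1,"grip":1},{"ax":0.164,"ay":0,"az":-0.057,"x":-15.8,"y":-2.9,"z":-11.1,"grip":1}])

```text
time: 21.65
tool_pos: [0.4995, 0.1919, 0.0617]
tool_rot: [1.778, -1.134, 1.32]
ft_force: [-4.8, -0.5, 7.0]
opening: 0.779
gripper_force: 77.4
```

Run:
```python
from kin import *
add(); rel([.4993,.1919,.0595],toolrot(17,-65))
```

```text
21.65 [-0.6755  0.8721 -0.4233  1.6957  1.1456  1.8411  1.9711] [0.4995 0.1919 0.0617] [ 0.4026 -0.8686 -0.2888] f [-4.7601 -0.4806  6.9684] v 0.014471520288412747
shift [-0.2081  0.0173  0.0577] turn [ 0.0022 -0.0037  0.0001]
```

Emit:
step_arm(deltas=[{"ax":0,"ay":0,"az":0,"x":0,"y":0,"z":0,"grip":0.4},{"ax":0,"ay":0,"az":0,"x":0,"y":0,"z":0,"grip":0},{"ax":0,"ay":0,"az":0,"x":0,"y":0,"z":0,"grip":0},{"ax":0,"ay":0,"az":0,"x":0,"y":0,"z":0,"grip":0},{"ax":0,"ay":0,"az":0,"x":0,"y":0,"z":0,"grip":0},{"ax":0,"ay":0,"az":0,"x":0,"y":0,"z":-2,"grip":0},{"ax":0,"ay":0,"az":0,"x":0,"y":0,"z":-5,"grip":0},{"ax":0,"ay":0,"az":0,"x":0,"y":0,"z":-9,"grip":0},{"ax":0,"ay":0,"az":0,"x":0,"y":0,"z":-12,"grip":0},{"ax":0,"ay":0,"az":0,"x":3,"y":0,"z":-13,"grip":0},{"ax":0,"ay":0,"az":0,"x":7,"y":0,"z":-13,"grip":0},{"ax":0,"ay":0,"az":0,"x":11,"y":0,"z":-13,"grip":0}])

```text
time: 22.85
tool_pos: [0.4601, 0.2769, 0.2041]
tool_rot: [1.784, -1.133, 1.317]
ft_force: [0.5, -1.1, 0.1]
opening: 1.002
gripper_force: 0.0
```

```bash
cat > down.py <<'E'
from path import *
from kin import add
add()
q=np.array(bot.get_state()['q']); p=shot('top'); find(p,['cup','cup_mouth','lid','lid_knob','tub_rim'],1); p=shot('side'); find(p,['cup','cup_mouth'],1)
best={}
for yaw in (-90,-65,-40,-15,10,35):
    r=toolrot(90,yaw); t=q; L=[]
    for P in ([.49,.24,.22],[.49,.21,.06],[.49,.21,.25],[.5,-.1,.25],[.493,-.4,.25],[.493,-.4,.08],[.493,-.4,.25],[.482,.375,.2],[.482,.375,.05],[.482,.05,.2]):
        t,e=ik(np.array(P),r,t,.01); L.append((np.minimum(t-lo,hi-t).min(),e,t))
    print(yaw,'margin',min(l[0] for l in L),'err',max(l[1] for l in L),L[0][2]); best[yaw]=L[0][2]
E
python3 down.py
```

```text
22.85 [-0.8163  0.7056 -0.4261  1.57    1.043   2.0267  2.1519] [0.4601 0.2769 0.2041] [ 0.4044 -0.8665 -0.2927] f [ 0.5242 -1.067   0.1107] v 0.7409631721000753
cup [ 0.4803 -0.1439  0.0215] 0.65
cup_mouth [0.4902 0.2134 0.0907] 0.9
lid [0.48   0.3769 0.001 ] 0.82
lid_knob [0.4776 0.3741 0.0333] 0.67
tub_rim [0.4826 0.0428 0.0706] 0.91
-90 margin 2.220446049250313e-16 err 1.240353670130622 [-0.2868  0.1803 -0.2835  1.6772  0.0522  1.2914  2.5613]
-65 margin 2.220446049250313e-16 err 1.6589289955787931 [ 0.5507  0.5889 -1.47    1.6394  0.5911  1.4605  2.6   ]
-40 margin 6.938893903907228e-18 err 2.4682473045547146 [ 0.3398  0.7001 -1.47    1.621   0.8008  1.5849  2.6   ]
-15 margin 6.938893903907228e-18 err 2.3526155626655303 [ 0.221   0.7066 -1.47    1.7544  0.9815  1.5635  2.6   ]
10 margin 6.938893903907228e-18 err 2.3140414078754015 [ 0.2652  0.5632 -1.47    2.1181  1.2759  1.2336  2.6   ]
35 margin 6.938893903907228e-18 err 2.359863144122916 [ 0.2669 -0.0202 -0.8336  2.42    2.1468  0.06    2.6   ]
```

```bash
sed -i "s/^add()//; s/; p=shot('top').*//; s/in (-90,-65.*/in range(-270,-89,30):/; s/t=q; L/t=np.array([-.3,.2,-.28,1.68,0,1.3,0.]); L/" down.py; python3 down.py
python3 - <<'E'
from h import *
for yaw in (-150,-180): rel([.465,.25,.26],toolrot(90,yaw))
E
```

```text
-270 margin 0.5392858798769016 err 4.823421718049784e-05 [-0.3394  0.176  -0.2241  1.68    0.0405  1.2901 -0.5713]
-240 margin 0.5411411612497714 err 6.31928822229487e-05 [-0.3023  0.179  -0.2659  1.6781  0.0487  1.291  -0.054 ]
-210 margin 0.543060480328917 err 6.12807025540173e-05 [-0.2637  0.1824 -0.3096  1.6761  0.0575  1.292   0.4629]
-180 margin 0.38742949056314036 err 4.890506026290993e-05 [-0.223   0.1865 -0.3558  1.6739  0.0672  1.2932  0.9792]
-150 margin 5.522649004774394e-11 err 0.0001240646130441529 [-0.1795  0.1913 -0.4055  1.6717  0.0781  1.2946  1.4947]
-120 margin 2.220446049250313e-16 err 0.2905560645028762 [-0.132   0.1972 -0.4601  1.6693  0.0905  1.2963  2.009 ]
-90 margin 2.220446049250313e-16 err 1.2403536492913945 [-0.0787  0.2046 -0.5218  1.6666  0.1054  1.2984  2.5217]
shift [6.291  0.7129 0.74  ] turn [-0.9331 -1.0227  1.2641]
shift [6.291  0.7129 0.74  ] turn [-1.2501 -0.8002  1.6912]
```

Run:
```python
from path import *
t,e=ik(np.array([.4905,.212,.19]),toolrot(90,-180),np.array([-.223,.1865,-.3558,1.674,.067,1.293,.979]),.01); print(t,e)
jpath(t,18,2)
```

```text
[-0.1887  0.1817 -0.3388  1.7428  0.0638  1.2279  1.0269] 4.404104862676336e-06
2 [-0.5  1.   3. ] [-0.1  -0.13  0.15] w [0.463 0.247 0.188] st 16mm 6.2deg
4 [-1.2  2.2  5.3] [-0.2  -0.25  0.31] w [0.461 0.224 0.175] st 13mm 6.5deg
6 [-1.8  3.2  6.8] [-0.32 -0.36  0.48] w [0.457 0.208 0.165] st 10mm 6.8deg
8 [-2.4  3.9  7.7] [-0.45 -0.46  0.67] w [0.454 0.199 0.157] st 6mm 7.1deg
10 [-2.7  4.1  8.1] [-0.59 -0.55  0.86] w [0.452 0.196 0.153] st 3mm 7.3deg
12 [-2.6  3.9  8. ] [-0.74 -0.63  1.06] w [0.454 0.197 0.154] st 1mm 7.5deg
14 [-2.1  3.1  7.7] [-0.9  -0.69  1.27] w [0.461 0.202 0.16 ] st 5mm 7.7deg
16 [-0.9  1.8  7.3] [-1.07 -0.75  1.48] w [0.473 0.207 0.172] st 9mm 7.9deg
18 [ 0.9 -0.   7.1] [-1.25 -0.8   1.69] w [0.491 0.212 0.19 ] st 13mm 8.0deg
```

Emit:
step_arm(deltas=[{"ax":-0.1,"ay":-0.13,"az":0.15,"x":1,"y":1,"z":3,"grip":0},{"ax":-0.1,"ay":-0.13,"az":0.15,"x":1,"y":1,"z":3,"grip":0},{"ax":-0.2,"ay":-0.25,"az":0.31,"x":1,"y":2.2,"z":5.3,"grip":0},{"ax":-0.2,"ay":-0.25,"az":0.31,"x":1,"y":2.2,"z":5.3,"grip":0},{"ax":-0.32,"ay":-0.36,"az":0.48,"x":1,"y":3.2,"z":6.8,"grip":0},{"ax":-0.32,"ay":-0.36,"az":0.48,"x":1,"y":3.2,"z":6.8,"grip":0},{"ax":-0.45,"ay":-0.46,"az":0.67,"x":0.5,"y":3.9,"z":7.7,"grip":0},{"ax":-0.45,"ay":-0.46,"az":0.67,"x":0.5,"y":3.9,"z":7.7,"grip":0},{"ax":-0.59,"ay":-0.55,"az":0.86,"x":0,"y":4.1,"z":8.1,"grip":0},{"ax":-0.59,"ay":-0.55,"az":0.86,"x":0,"y":4.1,"z":8.1,"grip":0},{"ax":-0.74,"ay":-0.63,"az":1.06,"x":0,"y":3.9,"z":8,"grip":0},{"ax":-0.74,"ay":-0.63,"az":1.06,"x":0,"y":3.9,"z":8,"grip":0}])

```text
time: 24.5
tool_pos: [0.4581, 0.1899, 0.1794]
tool_rot: [0.986, -2.709, 0.559]
ft_force: [-0.2, -0.6, 0.7]
opening: 1.004
gripper_force: 0.0
```

Run:
```python
from kin import *
add(); rel([.4905,.212,.17],toolrot(90,-180))
```

```text
24.5 [-0.3838  0.3258 -0.3628  1.6657  0.3803  1.5283  1.4345] [0.4581 0.1899 0.1794] [-0.0612 -0.4161 -0.9073] f [-0.2131 -0.5992  0.7367] v 0.4957330328148154
shift [-4.0098 -0.2941 -0.2683] turn [-0.3897 -0.2105  0.687 ]
```

Emit:
step_arm(deltas=[{"ax":-0.06,"ay":-0.03,"az":0.11,"x":-0.7,"y":0,"z":0,"grip":0},{"ax":-0.13,"ay":-0.07,"az":0.23,"x":-1.4,"y":-0.1,"z":-0.1,"grip":0},{"ax":-0.2,"ay":-0.1,"az":0.34,"x":-2,"y":-0.1,"z":-0.1,"grip":0},{"ax":-0.26,"ay":-0.14,"az":0.46,"x":-2.7,"y":-0.2,"z":-0.2,"grip":0},{"ax":-0.33,"ay":-0.17,"az":0.57,"x":-3.4,"y":-0.2,"z":-0.2,"grip":0},{"ax":-0.39,"ay":-0.21,"az":0.687,"x":-4,"y":-0.3,"z":-0.3,"grip":0},{"ax":-0.39,"ay":-0.21,"az":0.687,"x":-4,"y":-0.3,"z":-0.3,"grip":0},{"ax":-0.39,"ay":-0.21,"az":0.687,"x":-4,"y":-0.3,"z":-0.3,"grip":0}])

```text
time: 25.3
tool_pos: [0.4896, 0.212, 0.1703]
tool_rot: [0.014, -3.138, 0.007]
ft_force: [-0.3, 0.8, 0.3]
opening: 0.999
gripper_force: 0.0
```

Run:
```python
from kin import *
add()
for i in range(2): p=shot('wrist'); find(p,['cup','cup_mouth'],1)
p=shot('side'); find(p,['cup_mouth','cup'],1)
rel([.4905,.212,.048],toolrot(90,-180))
```

```text
25.3 [-0.2404  0.1954 -0.2854  1.7677  0.0613  1.1918  1.0359] [0.4896 0.212  0.1703] [-0.0032 -0.0045 -1.    ] f [-0.3036  0.8259  0.2543] v 0.012871051563983505
cup_mouth [0.4905 0.2122 0.0893] 0.75
cup [0.4952 0.2132 0.0017] 0.98
cup_mouth [0.4897 0.2138 0.0907] 0.67
cup_mouth [0.4905 0.2162 0.0926] 0.59
cup [ 0.4879 -0.2696  0.0171] 0.91
shift [-0.0708 -0.0094 12.2533] turn [-0.0027 -0.0017  0.0062]
```

Emit:
step_arm(deltas=[{"ax":0,"ay":0,"az":0,"x":-0.1,"y":0.1,"z":3,"grip":0},{"ax":0,"ay":0,"az":0,"x":-0.1,"y":0.1,"z":6,"grip":0},{"ax":0,"ay":0,"az":0,"x":-0.1,"y":0.1,"z":9,"grip":0},{"ax":0,"ay":0,"az":0,"x":-0.1,"y":0.1,"z":11,"grip":0},{"ax":0,"ay":0,"az":0,"x":-0.1,"y":0.1,"z":12.2,"grip":0},{"ax":0,"ay":0,"az":0,"x":-0.1,"y":0.1,"z":12.2,"grip":0},{"ax":0,"ay":0,"az":0,"x":-0.1,"y":0.1,"z":12.2,"grip":1},{"ax":0,"ay":0,"az":0,"x":-0.1,"y":0.1,"z":12.2,"grip":1},{"ax":0,"ay":0,"az":0,"x":-0.1,"y":0.1,"z":12.2,"grip":1},{"ax":0,"ay":0,"az":0,"x":-0.1,"y":0.1,"z":12.2,"grip":1},{"ax":0,"ay":0,"az":0,"x":-0.1,"y":0.1,"z":12.2,"grip":1},{"ax":0,"ay":0,"az":0,"x":-0.1,"y":0.1,"z":12.2,"grip":1}])

```text
time: 26.95
tool_pos: [0.4921, 0.2133, 0.0502]
tool_rot: [-0.008, 3.14, -0.002]
ft_force: [-0.6, -1.4, 7.3]
opening: 0.78
gripper_force: 67.7
```

Run:
```python
from kin import *
add(); s=bot.get_state(); print(s['opening'],s['gripper_force'])
P=np.array(s['tool_pos']); r=toolrot(90,-180)
rel(P+[0,0,.2],r); rel([.4915,-.402,P[2]+.16],r)
```

```text
26.95 [-0.2562  0.3338 -0.2752  1.8762  0.1124  0.9458  0.9931] [0.4921 0.2133 0.0502] [ 0.0014 -0.0015 -1.    ] f [-0.5529 -1.3782  7.3207] v 0.0015552257293640986
0.7802094158855462 67.71620096638799
shift [ -0.0272  -0.0293 -20.    ] turn [-0.0015  0.0014  0.0051]
shift [  0.3547 -61.5525 -15.9103] turn [-0.0015  0.0014  0.0051]
```

Emit:
step_arm(deltas=[{"ax":0,"ay":0,"az":0,"x":0,"y":0,"z":-4,"grip":1},{"ax":0,"ay":0,"az":0,"x":0,"y":0,"z":-8,"grip":1},{"ax":0,"ay":0,"az":0,"x":0,"y":0,"z":-12,"grip":1},{"ax":0,"ay":0,"az":0,"x":0,"y":-1,"z":-16,"grip":1},{"ax":0,"ay":0,"az":0,"x":0,"y":-4,"z":-18,"grip":1},{"ax":0,"ay":0,"az":0,"x":0,"y":-8,"z":-18,"grip":1},{"ax":0,"ay":0,"az":0,"x":0,"y":-12,"z":-18,"grip":1},{"ax":0,"ay":0,"az":0,"x":0,"y":-16,"z":-18,"grip":1},{"ax":0,"ay":0,"az":0,"x":0,"y":-20,"z":-18,"grip":1},{"ax":0,"ay":0,"az":0,"x":0,"y":-24,"z":-18,"grip":1},{"ax":0,"ay":0,"az":0,"x":0,"y":-28,"z":-18,"grip":1},{"ax":0,"ay":0,"az":0,"x":0,"y":-32,"z":-18,"grip":1}])

```text
time: 28.15
tool_pos: [0.4926, -0.1081, 0.2299]
tool_rot: [0.009, -3.141, 0.004]
ft_force: [0.7, 0.8, -1.9]
opening: 0.777
gripper_force: 68.6
```

Emit:
step_arm(deltas=[{"ax":0,"ay":0,"az":0,"x":0,"y":-4,"z":0,"grip":1},{"ax":0,"ay":0,"az":0,"x":0,"y":-8,"z":0,"grip":1},{"ax":0,"ay":0,"az":0,"x":0,"y":-12,"z":0,"grip":1},{"ax":0,"ay":0,"az":0,"x":0,"y":-16,"z":0,"grip":1},{"ax":0,"ay":0,"az":0,"x":0,"y":-20,"z":0,"grip":1},{"ax":0,"ay":0,"az":0,"x":0,"y":-24,"z":0,"grip":1},{"ax":0,"ay":0,"az":0,"x":0,"y":-27,"z":0,"grip":1},{"ax":0,"ay":0,"az":0,"x":0,"y":-29.5,"z":0,"grip":1},{"ax":0,"ay":0,"az":0,"x":0,"y":-29.5,"z":0,"grip":1},{"ax":0,"ay":0,"az":0,"x":0,"y":-29.5,"z":0,"grip":1}])

```text
time: 29.15
tool_pos: [0.4944, -0.4015, 0.23]
tool_rot: [0.008, -3.14, 0.003]
ft_force: [0.6, 0.5, -2.5]
opening: 0.777
gripper_force: 68.6
```

Run:
```python
from kin import *
add()
for c in ('wrist','top','side'):
    p=shot(c); find(p,['cup','cup_mouth','pad','stand'],3)
rel([.492,-.402,.0502+.0205],toolrot(90,-180))
```

```text
29.15 [ 0.4501  0.3578  0.2083  1.4408 -0.0717  1.3508  2.2369] [ 0.4944 -0.4015  0.23  ] [-0.0016 -0.0019 -1.    ] f [ 0.6013  0.5374 -2.4862] v 0.020404450517075855
cup [ 0.4989 -0.4039  0.1774] 0.93
cup [ 0.4818 -0.1417  0.0202] 0.9
cup [ 0.4869 -0.2714  0.0159] 0.75
cup_mouth [ 0.4939 -0.4021  0.2692] 0.58
pad [ 0.4937 -0.3973  0.0214] 0.92
cup [ 0.4823 -0.2766  0.018 ] 0.94
cup [ 0.4909 -0.4057  0.1817] 0.85
cup [ 0.4791 -0.1409  0.0208] 0.72
cup_mouth [ 0.4946 -0.4038  0.2715] 0.88
pad [ 0.492  -0.4024  0.0202] 0.66
stand [ 0.4855 -0.2711 -0.0039] 0.91
cup [ 0.4788 -0.1419  0.0215] 0.85
cup [ 0.489  -0.2691  0.016 ] 0.57
cup [ 0.5    -0.4015  0.1848] 0.56
cup_mouth [ 0.4942 -0.3975  0.2719] 0.55
pad [ 0.4946 -0.3977  0.0228] 0.38
stand [ 0.4881 -0.2717  0.0015] 0.69
stand [0.4802 0.374  0.0397] 0.51
stand [ 0.4885 -0.2728  0.0172] 0.17
shift [ 0.2238  0.0065 15.9438] turn [-0.0025 -0.0014  0.0054]
```

Emit:
step_arm(deltas=[{"ax":0,"ay":0,"az":0,"x":0.1,"y":0,"z":4,"grip":1},{"ax":0,"ay":0,"az":0,"x":0.1,"y":0,"z":8,"grip":1},{"ax":0,"ay":0,"az":0,"x":0.1,"y":0,"z":12,"grip":1},{"ax":0,"ay":0,"az":0,"x":0.1,"y":0,"z":14,"grip":1},{"ax":0,"ay":0,"az":0,"x":0.1,"y":0,"z":15,"grip":1},{"ax":0,"ay":0,"az":0,"x":0.1,"y":0,"z":15.5,"grip":1},{"ax":0,"ay":0,"az":0,"x":0.1,"y":0,"z":15.9,"grip":1},{"ax":0,"ay":0,"az":0,"x":0.1,"y":0,"z":15.9,"grip":1},{"ax":0,"ay":0,"az":0,"x":0.1,"y":0,"z":15.9,"grip":1}])

```text
time: 30.8
tool_pos: [0.4938, -0.4024, 0.0722]
tool_rot: [0.008, -3.142, 0.005]
ft_force: [0.1, -0.9, -1.8]
opening: 0.779
gripper_force: 68.5
```

Run:
```python
from kin import *
add(); F=[]
for i in range(4): p=shot('side'); F.append(bot.get_state()['ft_force'])
print(np.mean(F,0)); find(p,['cup'],3)
```

```text
30.8 [ 0.4655  0.4849  0.1885  1.6114 -0.0975  1.0526  2.257 ] [ 0.4938 -0.4024  0.0722] [-0.     -0.0034 -1.    ] f [ 0.1022 -0.9459 -1.8445] v 0.0013371553119407224
[ 0.2732 -0.1882 -1.3073]
cup [ 0.4989 -0.4035  0.0267] 0.8
cup [ 0.4884 -0.2692  0.0178] 0.64
cup [ 0.4782 -0.1428  0.0179] 0.62
```

Emit:
step_arm(deltas=[{"ax":0,"ay":0,"az":0,"x":0,"y":0,"z":0.1,"grip":1},{"ax":0,"ay":0,"az":0,"x":0,"y":0,"z":0.2,"grip":1},{"ax":0,"ay":0,"az":0,"x":0,"y":0,"z":0.2,"grip":1},{"ax":0,"ay":0,"az":0,"x":0,"y":0,"z":0.2,"grip":1}])

```text
time: 31.45
tool_pos: [0.4936, -0.4022, 0.0704]
tool_rot: [0.008, -3.141, 0.004]
ft_force: [-2.3, 2.1, 7.4]
opening: 0.782
gripper_force: 69.2
```

Emit:
step_arm(deltas=[{"ax":0,"ay":0,"az":0,"x":0,"y":0,"z":0,"grip":0.4},{"ax":0,"ay":0,"az":0,"x":0,"y":0,"z":0,"grip":0},{"ax":0,"ay":0,"az":0,"x":0,"y":0,"z":0,"grip":0},{"ax":0,"ay":0,"az":0,"x":0,"y":0,"z":0,"grip":0},{"ax":0,"ay":0,"az":0,"x":0,"y":0,"z":0,"grip":0},{"ax":0,"ay":0,"az":0,"x":0,"y":0,"z":-2,"grip":0},{"ax":0,"ay":0,"az":0,"x":0,"y":0,"z":-5,"grip":0},{"ax":0,"ay":0,"az":0,"x":0,"y":0,"z":-9,"grip":0},{"ax":0,"ay":0,"az":0,"x":0,"y":0,"z":-13,"grip":0},{"ax":0,"ay":0,"az":0,"x":0,"y":0,"z":-17,"grip":0},{"ax":0,"ay":0,"az":0,"x":0,"y":0,"z":-17,"grip":0}])

```text
time: 32.55
tool_pos: [0.4953, -0.4033, 0.2456]
tool_rot: [-0.008, 3.135, -0.012]
ft_force: [0.7, -0.8, -0.0]
opening: 1.004
gripper_force: 0.0
```

Run:
```python
from kin import *
add()
for c in ('wrist','top','side'):
    p=shot(c); find(p,['cup','cup_mouth','pad'],3)
p=shot('top'); find(p,['lid','lid_knob','tub','tub_rim'])
rel([.481,.376,.24],toolrot(90,-180))
```

```text
32.55 [ 0.4489  0.347   0.2116  1.4223 -0.0706  1.3699  2.2376] [ 0.4953 -0.4033  0.2456] [ 0.0065 -0.0078 -0.9999] f [ 0.6701 -0.8176 -0.0417] v 0.09051696958060983
cup [ 0.4824 -0.1431  0.0174] 0.88
cup [ 0.4888 -0.2722  0.0133] 0.87
cup_mouth [ 0.4925 -0.4047  0.1122] 0.57
cup [ 0.4847 -0.2751  0.0184] 0.84
cup [ 0.4917 -0.4097  0.0223] 0.64
cup [ 0.4774 -0.1431  0.0188] 0.57
cup_mouth [ 0.4919 -0.4042  0.1114] 0.97
cup_mouth [0.4648 0.023  0.0129] 0.22
pad [ 0.4954 -0.4044  0.0222] 0.67
cup [ 0.4989 -0.4007  0.0236] 0.72
cup [ 0.4782 -0.1409  0.0185] 0.71
cup [ 0.4867 -0.2673  0.0161] 0.57
cup_mouth [ 0.4945 -0.4001  0.1153] 0.66
pad [ 0.4967 -0.4005  0.0225] 0.53
lid [0.4821 0.3769 0.0018] 0.74
lid_knob [0.4765 0.3729 0.0327] 0.9
tub [0.4768 0.0464 0.0011] 0.93
tub_rim [0.4839 0.0455 0.0682] 0.73
shift [ 0.8303 77.769  -0.2816] turn [-0.0025 -0.0014  0.0054]
```

Emit:
step_arm(deltas=[{"ax":0,"ay":0,"az":0,"x":0,"y":5,"z":0,"grip":0},{"ax":0,"ay":0,"az":0,"x":0,"y":10,"z":0,"grip":0},{"ax":0,"ay":0,"az":0,"x":0,"y":15,"z":0,"grip":0},{"ax":0,"ay":0,"az":0,"x":0,"y":20,"z":0,"grip":0},{"ax":0,"ay":0,"az":0,"x":0,"y":25,"z":0,"grip":0},{"ax":0,"ay":0,"az":0,"x":0,"y":30,"z":0,"grip":0},{"ax":0,"ay":0,"az":0,"x":0.5,"y":35,"z":0,"grip":0},{"ax":0,"ay":0,"az":0,"x":0.5,"y":40,"z":0,"grip":0},{"ax":0,"ay":0,"az":0,"x":0.5,"y":45,"z":0,"grip":0},{"ax":0,"ay":0,"az":0,"x":0.5,"y":50,"z":0,"grip":0},{"ax":0,"ay":0,"az":0,"x":0.5,"y":55,"z":0,"grip":0},{"ax":0,"ay":0,"az":0,"x":0.5,"y":60,"z":0,"grip":0}])

```text
time: 34.6
tool_pos: [0.485, 0.2, 0.2381]
tool_rot: [0.008, -3.141, 0.003]
ft_force: [0.8, -0.6, 0.0]
opening: 0.999
gripper_force: 0.0
```

Emit:
step_arm(deltas=[{"ax":0,"ay":0,"az":0,"x":0.1,"y":5,"z":0,"grip":0},{"ax":0,"ay":0,"az":0,"x":0.2,"y":10,"z":3,"grip":0},{"ax":0,"ay":0,"az":0,"x":0.3,"y":14,"z":6,"grip":0},{"ax":0,"ay":0,"az":0,"x":0.3,"y":17.7,"z":8,"grip":0},{"ax":0,"ay":0,"az":0,"x":0.3,"y":17.7,"z":8,"grip":0},{"ax":0,"ay":0,"az":0,"x":0.3,"y":17.7,"z":8,"grip":0},{"ax":0,"ay":0,"az":0,"x":0.3,"y":17.7,"z":8,"grip":0}])

```text
time: 35.3
tool_pos: [0.4821, 0.3739, 0.158]
tool_rot: [0.006, -3.141, 0.004]
ft_force: [0.2, -0.1, 0.7]
opening: 1.004
gripper_force: 0.0
```

Run:
```python
from kin import *
add()
for c in ('wrist','wrist','side'):
    p=shot(c); find(p,['lid','lid_knob'])
rel([.481,.376,.017],toolrot(90,-180))
```

```text
35.3 [-0.447   0.3744 -0.3622  1.5796  0.1405  1.215   0.7392] [0.4821 0.3739 0.158 ] [-0.0002 -0.0025 -1.    ] f [ 0.2098 -0.1435  0.6592] v 0.016025776629070766
lid [ 0.4805  0.3769 -0.005 ] 0.6
lid_knob [0.483  0.3748 0.0373] 0.97
lid [ 0.4795  0.3774 -0.0035] 0.63
lid [ 0.4855  0.3774 -0.0025] 0.88
lid_knob [0.4804 0.376  0.0411] 0.9
shift [ 0.019   0.1646 14.0479] turn [-0.0024 -0.001   0.0051]
```

Emit:
step_arm(deltas=[{"ax":0,"ay":0,"az":0,"x":0.1,"y":0.2,"z":4,"grip":0},{"ax":0,"ay":0,"az":0,"x":0.1,"y":0.2,"z":8,"grip":0},{"ax":0,"ay":0,"az":0,"x":0.1,"y":0.2,"z":11.5,"grip":0},{"ax":0,"ay":0,"az":0,"x":0.1,"y":0.2,"z":13,"grip":0},{"ax":0,"ay":0,"az":0,"x":0.1,"y":0.2,"z":13.8,"grip":0},{"ax":0,"ay":0,"az":0,"x":0.1,"y":0.2,"z":13.8,"grip":0.3},{"ax":0,"ay":0,"az":0,"x":0.1,"y":0.2,"z":13.8,"grip":1},{"ax":0,"ay":0,"az":0,"x":0.1,"y":0.2,"z":13.8,"grip":1},{"ax":0,"ay":0,"az":0,"x":0.1,"y":0.2,"z":13.8,"grip":1},{"ax":0,"ay":0,"az":0,"x":0.1,"y":0.2,"z":13.8,"grip":1},{"ax":0,"ay":0,"az":0,"x":0.1,"y":0.2,"z":13.8,"grip":1},{"ax":0,"ay":0,"az":0,"x":0.1,"y":0.2,"z":13.8,"grip":1}])

```text
time: 36.95
tool_pos: [0.4806, 0.377, 0.0206]
tool_rot: [-0.008, 3.141, -0.002]
ft_force: [0.1, -1.7, 6.6]
opening: 0.286
gripper_force: 58.7
```

Emit:
step_arm(deltas=[{"ax":0,"ay":0,"az":0,"x":0,"y":0,"z":0,"grip":1},{"ax":0,"ay":0,"az":0,"x":0,"y":0,"z":0,"grip":1},{"ax":0,"ay":0,"az":0,"x":0,"y":0,"z":0,"grip":1}])

```text
time: 37.25
tool_pos: [0.4806, 0.377, 0.0206]
tool_rot: [-0.008, 3.141, -0.002]
ft_force: [-0.9, -0.5, 5.9]
opening: 0.28
gripper_force: 58.7
```

Emit:
step_arm(deltas=[{"ax":0,"ay":0,"az":0,"x":0,"y":0,"z":-3,"grip":1},{"ax":0,"ay":0,"az":0,"x":0,"y":0,"z":-7,"grip":1},{"ax":0,"ay":0,"az":0,"x":0,"y":0,"z":-11,"grip":1},{"ax":0,"ay":0,"az":0,"x":0,"y":-2,"z":-14,"grip":1},{"ax":0,"ay":0,"az":0,"x":0,"y":-6,"z":-14,"grip":1},{"ax":0,"ay":0,"az":0,"x":0,"y":-10,"z":-14,"grip":1},{"ax":0,"ay":0,"az":0,"x":0,"y":-14,"z":-14,"grip":1},{"ax":0,"ay":0,"az":0,"x":0,"y":-18,"z":-14,"grip":1},{"ax":0,"ay":0,"az":0,"x":0,"y":-22,"z":-14,"grip":1},{"ax":0,"ay":0,"az":0,"x":0,"y":-26,"z":-14,"grip":1},{"ax":0,"ay":0,"az":0,"x":0,"y":-29,"z":-14,"grip":1},{"ax":0,"ay":0,"az":0,"x":0,"y":-31,"z":-14,"grip":1}])

```text
time: 38.45
tool_pos: [0.4816, 0.0642, 0.1603]
tool_rot: [0.005, -3.141, 0.005]
ft_force: [-0.1, 0.5, -2.4]
opening: 0.287
gripper_force: 59.7
```

Run:
```python
from kin import *
add()
for c in ('wrist','top','side','wrist','top','side'):
    p=shot(c); find(p,['tub','tub_rim','lid','lid_knob'])
    m=[x for x in nets.outline_of(p,'tub')[:1]]
rel([.481,.047,.105],toolrot(90,-180))
```

```text
38.45 [-0.0381  0.0939 -0.1998  1.9014  0.0234  1.15    1.327 ] [0.4816 0.0642 0.1603] [-0.001  -0.0031 -1.    ] f [-0.1105  0.5052 -2.3668] v 0.403627912567187
lid [0.4827 0.0678 0.1364] 0.74
lid_knob [0.4828 0.0619 0.1778] 0.76
tub [ 0.3684 -0.1915 -0.0041] 0.41
tub [0.4839 0.0494 0.001 ] 0.86
tub_rim [0.4839 0.0431 0.0783] 0.92
lid [0.4841 0.0695 0.1394] 0.94
lid_knob [0.4838 0.0671 0.179 ] 0.66
lid [0.482  0.0681 0.1364] 0.86
lid_knob [0.4838 0.066  0.1781] 0.64
tub [0.4845 0.0482 0.0017] 0.96
tub_rim [0.4821 0.05   0.0006] 0.28
lid [0.4841 0.0676 0.1375] 0.83
lid_knob [0.4644 0.0284 0.0135] 0.44
shift [ 0.0895 -1.9773  5.5047] turn [-0.0025 -0.0014  0.0055]
```

Emit:
step_arm(deltas=[{"ax":0,"ay":0,"az":0,"x":0,"y":-1,"z":1,"grip":1},{"ax":0,"ay":0,"az":0,"x":0,"y":-1.9,"z":2.5,"grip":1},{"ax":0,"ay":0,"az":0,"x":0,"y":-1.9,"z":4,"grip":1},{"ax":0,"ay":0,"az":0,"x":0,"y":-1.9,"z":5,"grip":1},{"ax":0,"ay":0,"az":0,"x":0,"y":-1.9,"z":5.5,"grip":1},{"ax":0,"ay":0,"az":0,"x":0,"y":-1.9,"z":5.5,"grip":1}])

```text
time: 40.85
tool_pos: [0.4815, 0.0476, 0.1044]
tool_rot: [0.009, -3.139, 0.004]
ft_force: [-0.9, -0.0, -1.3]
opening: 0.286
gripper_force: 59.7
```

Run:
```python
from kin import *
s=bot.get_state(); print(s['tool_pos'],s['ft_force'])
p=shot('side'); find(p,['tub','tub_rim','lid']); A=p['color'][150:270,170:300,::-1]
for n in ('tub','lid'):
    for o in nets.outline_of(p,n)[:1]:
        ys,xs=np.nonzero(o['region']); print(n,o['p'],xs.min(),xs.max(),ys.min(),ys.max())
cv2.imwrite('pics/s7.png',cv2.resize(A,None,fx=5,fy=5,interpolation=cv2.INTER_CUBIC))
rel([.482,.0465,.0876],toolrot(90,-180))
```

```text
[0.4815 0.0476 0.1044] [-0.8532 -0.0241 -1.2626]
tub [0.482  0.0494 0.0019] 0.96
tub_rim [0.4852 0.0463 0.0817] 0.58
lid [0.4854 0.0479 0.0816] 0.66
tub 0.7 212 257 206 234
lid 0.66 211 258 182 216
shift [ 0.0239 -0.131   1.7965] turn [-0.0024 -0.0004  0.0055]
```

View pics/s7.png

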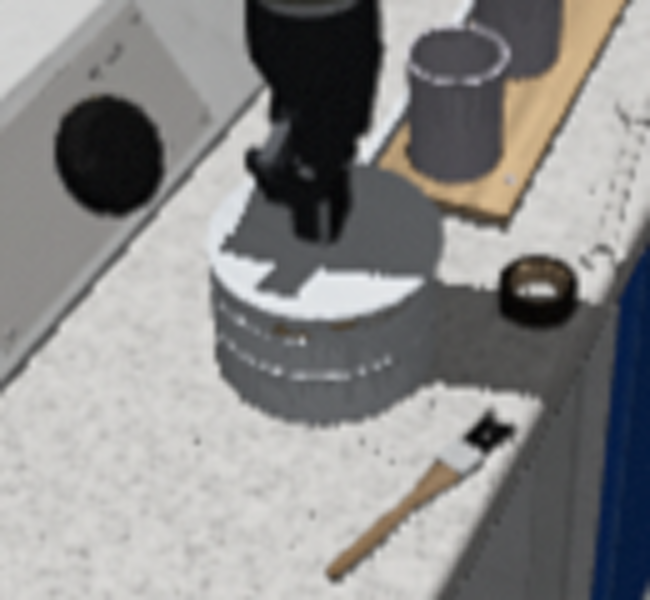

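The lid (columns 208–443) sits evenly over the tub (213–437). Lowering it.

Emit:
step_arm(deltas=[{"ax":0,"ay":0,"az":0,"x":0,"y":-0.1,"z":0.5,"grip":1},{"ax":0,"ay":0,"az":0,"x":0,"y":-0.1,"z":0.9,"grip":1},{"ax":0,"ay":0,"az":0,"x":0,"y":-0.1,"z":1.3,"grip":1},{"ax":0,"ay":0,"az":0,"x":0,"y":-0.1,"z":1.5,"grip":1},{"ax":0,"ay":0,"az":0,"x":0,"y":-0.1,"z":1.6,"grip":1},{"ax":0,"ay":0,"az":0,"x":0,"y":-0.1,"z":1.7,"grip":1},{"ax":0,"ay":0,"az":0,"x":0,"y":-0.1,"z":1.7,"grip":1}])

```text
time: 41.85
tool_pos: [0.4819, 0.0468, 0.088]
tool_rot: [0.009, -3.14, 0.004]
ft_force: [-0.1, -0.6, -2.8]
opening: 0.285
gripper_force: 59.8
```

Emit:
step_arm(deltas=[{"ax":0,"ay":0,"az":0,"x":0,"y":0,"z":0.1,"grip":1},{"ax":0,"ay":0,"az":0,"x":0,"y":0,"z":0.15,"grip":1},{"ax":0,"ay":0,"az":0,"x":0,"y":0,"z":0.15,"grip":1}])

```text
time: 42.15
tool_pos: [0.4821, 0.0468, 0.0875]
tool_rot: [0.008, -3.141, 0.004]
ft_force: [-4.6, -0.7, 9.0]
opening: 0.281
gripper_force: 61.1
```

Seated. Releasing and rising.

Emit:
step_arm(deltas=[{"ax":0,"ay":0,"az":0,"x":0,"y":0,"z":0,"grip":0.5},{"ax":0,"ay":0,"az":0,"x":0,"y":0,"z":0,"grip":0},{"ax":0,"ay":0,"az":0,"x":0,"y":0,"z":0,"grip":0},{"ax":0,"ay":0,"az":0,"x":0,"y":0,"z":0,"grip":0},{"ax":0,"ay":0,"az":0,"x":0,"y":0,"z":0,"grip":0},{"ax":0,"ay":0,"az":0,"x":0,"y":0,"z":-2,"grip":0},{"ax":0,"ay":0,"az":0,"x":0,"y":0,"z":-6,"grip":0},{"ax":0,"ay":0,"az":0,"x":0,"y":0,"z":-10,"grip":0},{"ax":0,"ay":0,"az":0,"x":0,"y":0,"z":-14,"grip":0},{"ax":0,"ay":0,"az":0,"x":0,"y":0,"z":-14,"grip":0},{"ax":0,"ay":0,"az":0,"x":0,"y":0,"z":-14,"grip":0}])

```text
time: 43.25
tool_pos: [0.4824, 0.0471, 0.2271]
tool_rot: [-0.008, 3.141, -0.004]
ft_force: [-0.2, -0.2, -1.0]
opening: 1.001
gripper_force: 0.0
```

Run:
```python
from kin import *
add()
for c in ('wrist','top','side'):
    p=shot(c); print(c); find(p,['tub','tub_rim','lid','lid_knob']); find(p,['cup'],3); find(p,['pad','spanner','tape','brush'])
```

```text
43.25 [-0.0144  0.0354 -0.1825  1.8176  0.0091  1.2894  1.3769] [0.4824 0.0471 0.2271] [ 0.0003 -0.0023 -1.    ] f [-0.1604 -0.1994 -1.0381] v 0.04020700084320321
wrist
lid [0.4833 0.0489 0.0644] 0.82
lid_knob [0.4818 0.0459 0.1058] 0.64
cup [ 0.4842 -0.1395  0.019 ] 0.89
spanner [ 0.3726 -0.1883 -0.0003] 0.6
tape [ 0.3763 -0.0465 -0.0005] 0.57
brush [0.3797 0.1406 0.0002] 0.83
top
cup [ 0.4785 -0.1406  0.0179] 0.96
cup [ 0.4803 -0.2737  0.022 ] 0.73
cup [ 0.4896 -0.4068  0.0218] 0.63
pad [ 0.49   -0.4044  0.0189] 0.65
spanner [ 0.3697 -0.1923 -0.0009] 0.54
tape [ 0.3737 -0.045  -0.001 ] 0.58
brush [ 0.4798 -0.1389  0.0194] 0.15
side
tub [0.4834 0.0499 0.0027] 0.94
tub_rim [0.4829 0.0462 0.1065] 0.54
lid [0.4841 0.0482 0.0677] 0.86
lid_knob [0.4841 0.0461 0.1084] 0.91
cup [ 0.4865 -0.2722  0.0209] 0.94
cup [ 0.4987 -0.404   0.0219] 0.6
pad [ 0.4948 -0.3991  0.0252] 0.41
spanner [ 0.3687 -0.1893  0.0038] 0.59
tape [ 0.3779 -0.0422  0.0003] 0.5
brush [ 0.3817  0.1337 -0.002 ] 0.8
```

Everything is in place: the lid measures 65–68 mm up, and the cup is centred on the pad.

```bash
python3 -c "
from cell import bot
print(bot.finish_job())"
```

```text
the job is handed in; nothing more can be done
None
```

I handed the job in at about 43 s: all six pieces are in the tub, the empty cup stands on the pad, and the lid is seated on the tub. The final camera checks agreed, but the hand-in returned no verdict.

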